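# Prop the printing case open and put the baren away

## Task

Raise the lid of the wooden printing case by its front bar until it is almost upright, then push the knob at the knee of the folding stay backwards, past straight to its stop, so that the stay locks and the lid stays up unaided. Then put the baren (the black disc with a wooden handle) away in the case, set down (not dropped) flat on the floor of the large empty compartment, without disturbing the other things on the table.

Things in the scene. Friction and masses are not known exactly. Their poses are not given: they have to be found in the camera images.
- case: fixed wooden case, 180 mm (x) by 260 mm (y), 100 mm high without lid, walls and floor 8 mm; origin at the centre of its underside; +x points from the front (bar side) to the hinge side. Inside, a 60 mm high divider at y = +40 to +46 mm parts a narrow compartment with three ink pots from the large empty one (x = -82 to 82, y = -122 to 40 mm). The stay is outside on the -y side.
- bay (a point): centre of the floor of the large empty compartment, at (0, -41, 8) mm in the case's frame
- lid_panel (a joint): opening angle of the lid in rad, 0 shut. The lid weighs about 0.45 kg, is 186 mm deep and 12 mm thick. Its stiff hinge alone holds it when left above about 1.2 rad; much lower it falls shut. The stay stops it at 1.45 (stay straight; do not force it further), so 1.37 is a good place to leave it; it rests at about 1.41 when the stay is locked.
- lid_hinge (a point): middle of the lid's hinge line, on the case's rear top edge (x = +90, z = 100 mm in the case's frame); the hinge line runs along the case's y
- lid_handle (a point): middle of the steel bar on the lid's front edge: round, 12 mm thick, 110 mm long along the case's y, 35 mm clear of the lid's edge (221 mm from the hinge line). It sticks out forwards when shut and upwards when the lid is up, and turns freely in a grip that straddles it
- stay (a joint): knee angle of the folding stay in rad: 0 folded (lid shut), 2.41 straight (lid highest), 2.75 at its stop past straight = locked. As the lid rises the knee bulges to the front; it stays unlocked until the knee is pushed backwards through straight, which takes a few newtons. Past straight the lid's weight presses it on to the stop
- stay_knob (a point): middle of the knob at the stay's knee, outside the case's -y side (y = -164 mm in its frame): a pin 16 mm thick along y, reaching 20 mm either side, black end disc 22 mm across. It swings 83 mm about the lower pivot (x = 10, z = 85 mm in the case's frame). With the lid at 1.37 rad it stands 82 mm above that pivot and must move 35 mm towards the case's +x, sinking 13 mm, to lock
- baren_grip (a point): centre of the baren's wooden handle, a bar 80 mm long (its x), 22 mm wide (its y), 20 mm high. The baren is a flat black disc 90 mm across, 15 mm thick, with this handle above it: underside of the disc 45 mm below this point, top of the handle 11 mm above it, 0.18 kg. Its z is up.
- tin: bystander: round flat aluminium tin, 88 mm across, 54 mm high; origin at the centre of its underside
- brush_mug: bystander: blue mug full of brushes, about 200 mm high; origin at the centre of its underside
- paint_bottle: bystander: white bottle 64 mm across, 170 mm high; origin at the centre of its underside
- tape: bystander: roll of paper tape lying flat, 96 mm across, 25 mm high; origin at the centre of its underside
- lino_block: bystander: flat wooden block 100 x 75 x 22 mm; origin at the centre of its underside
- ink_jar: bystander: small jar 60 mm across, 70 mm high; origin at the centre of its underside
Things that resemble listed ones, but are neither listed nor needed, are in the scene too. What is shaped like the part that bears baren_grip but blue or green is not meant.

How it is judged:
By the outcome, as a careful person would: the job done as asked, in the order asked, and still so for the second after the job is handed in, with the robot touching nothing.
It also fails if it takes over 67 s, if anything falls off the work surface, if the arm or the gripper's body presses on something with over 40 N, if the wrist force passes 120 N, or if a joint passes its speed limit or range.

## Robot

A 6-joint arm with a two-finger parallel gripper is mounted at the origin on the work surface. World frame = base frame: x ahead of the robot, y to its left, z up, the work surface at z = 0. Lengths are in m, angles in rad, forces in N, time in s.
With the tool pointing down it reaches from about 0.4 to 0.825 m from the base axis. Payload 7 kg.
Tool frame: the origin (TCP) lies at the centre of the arm's flange, where the gripper is bolted on; the fingertips stand 178 mm ahead of it and the grasp point (between the pads) lies 159 mm ahead of it (bot.tips_ahead is the z of the fingertips in the tool frame, in m); z points along the fingers, y is the line along which they close (so a half turn about z gives the same grasp; the last joint's range is limited). The gripper opens to 88 mm and grips with 3 to 60 N. Pads are 19 mm wide; open, the fingers measure 130 mm over their backs; the gripper's body (78 mm by 193 mm) begins 47 mm behind the grasp point.
Start: joints at [-1.04, 0.359, 0.012, 0, -1.224, -0.288], TCP at [0.162, -0.655, 0.405] pointing down, gripper open.
Joint ranges: [-3.07, 3.07], [-1.43, 2.12], [-1.02, 1.25], [-3.03, 1.67], [-3.05, -0], [-3.03, 3.03]. Speed limits (rad/s): [2.39, 2.39, 3.01, 3.14, 3.14, 3.14].

## Interface

Orientations are given as [roll, pitch, yaw] about the fixed x, y, z axes, in that order (R = Rz(yaw) Ry(pitch) Rx(roll)).
In Python, from cell import readout, viewer, job, spot_in, pinpoint, bot gives the robot as it stands.
- The arm moves only by the tool apply_moves, never from a script. Its argument "series" is a list that holds one entry, the list of rows, each a list of 7 numbers: the turn, a rotation vector about the tool's x, y, z in degrees, then the shift along the tool's x, y, z in mm, then the opening, from -1 (shut) to 1 (fully open), so that 0 is half open. In form: [[[wx, wy, wz, tx, ty, tz, fingers], ...]]. A call has 1 to 10 rows; each row shifts and turns the commanded pose from where the row before left it, along the tool's axes as they then stand; what a row does not reach is not made up. A row lasts 1/12 s, in which the tool goes at most 41.7 mm and 7.16 degrees, less where a joint would pass 70% of its speed; a pose out of reach is approached as far as the arm can. A call is refused whole if a number of a shift passes 41.7 or a number of a turn 7.16, either way. A call with a gripper value outside its range is refused whole. The fingers move at their own pace and stop on an object; "grip_force" is the grip in N (left out, the last holds). Time passes only in rows, so rows that do not move let the fingers close. It gives the time, the measured TCP pose, the force, the opening and the grip force at its end, in the units of the state.
- readout.observe(): the state, without advancing time (a new reading comes with each control period).
- viewer.snapshot(name): name is "scene" or "side" or "wrist"; returns the picture (400x640x3 uint8, red, green, blue); there is no depth.
- viewer.get_calibration(name): a dict with "camera_matrix" (3x3 intrinsics, pixels), "view" (4x4, takes a point from world to camera coordinates). Camera axes: x right, y up, looking along -z (the intrinsics and any distortion apply to the point x, -y, -z); pixel columns grow to the right and rows downward; lengths in m; the calibration is good to about 2 mm. A picture is of the moment at which its call begins: read the wrist's pose just before it. get_calibration takes no time and is no camera call; for the wrist camera it gives the pose at the moment of the call.
- job.finish_job(): hands the job in; it is judged then, once.
Trained networks look in the newest picture that a camera, given by its name, has taken for a name from the list of things; names that differ only in an ending like _2 or _b are one class to them, and where a whole thing is asked for, a point or a joint stands for the part that bears it (a point fixed in the world has none). Each returns a list of dicts, best first, with "p" (0 to 1); they miss things now and then, are a little off and sometimes report something else, mostly with a low value. They report only what shows in the picture. A call takes as long as a camera call. They do not tell look-alikes from the thing itself.
- spot_in(camera, thing): "centre" ([column, row] in pixels, amid what is visible of it).
- pinpoint(camera, thing): "centre" ([column, row] in pixels: a listed point, or the origin of a listed thing).
The state is a dict: "time_s": time; "joints": joint angles; "joint_vel": joint speeds; "joint_efforts": joint torques, N m; "tool_pos": TCP position; "eef_rot": TCP orientation; "contact_force": force on the tool from outside, world axes, zero at the start; "moment": the same for the moment, N m; "gripper_width": finger opening in m; "finger_force": force on a finger pad.
Only numpy, scipy, OpenCV 4.12 (cv2) and the standard library are available. Lean on these libraries where they do the work, as an engineer would, in place of code of your own. Each camera call takes 0.05 s, during which the arm holds its last target. There are 200 camera calls.

## Working session

There is one attempt and no reset: what is moved stays moved. The work goes in short steps, Python scripts to look and compute and a tool call to move; the robot and the scene stay as the last step left them, time stands still between calls to the robot, and variables do not carry over. Pictures are saved under pics/ and viewed, at most 12 in all, crops included, and the job is handed in when it is done.

Besides the shell and the picture viewer there is one more tool, called after "Call:" by a JSON object that holds its "method" and its "body", one argument or row to a line. apply_moves: Moves the arm, as the interface text tells. Its arguments: {"type":"object","properties":{"series":{"type":"array"},"grip_force":{"type":"number"}},"required":["series"]}

```bash
ls; mkdir -p pics
cat > h.py <<'E'
import numpy as np, cv2
from cell import readout, viewer, job, spot_in, pinpoint, bot
def snap(n):
    return viewer.snapshot(n)
def save(im,f): cv2.imwrite('pics/'+f,cv2.cvtColor(im,cv2.COLOR_RGB2BGR))
def ray(n,px,cal=None):
    c=cal or viewer.get_calibration(n); K=np.array(c['camera_matrix']);V=np.array(c['view'])
    d=np.linalg.inv(K)@[px[0],px[1],1]; d=np.array([d[0],-d[1],-d[2]])
    R=V[:3,:3];o=-R.T@V[:3,3]; d=R.T@d; return o,d/np.linalg.norm(d)
def onz(n,px,z,cal=None):
    o,d=ray(n,px,cal); return o+d*(z-o[2])/d[2]
def tri(rays):
    A=0;b=0
    for o,d in rays:
        P=np.eye(3)-np.outer(d,d);A=A+P;b=b+P@o
    return np.linalg.solve(A,b)
def proj(n,p):
    c=viewer.get_calibration(n);K=np.array(c['camera_matrix']);V=np.array(c['view'])
    q=V[:3,:3]@p+V[:3,3]; q=K@[q[0],-q[1],-q[2]]; return q[:2]/q[2]
E
python3 - <<'E'
from h import *
np.set_printoptions(precision=3,suppress=True)
a=snap('scene');b=snap('side');save(a,'s0.png');save(b,'d0.png')
print(viewer.get_calibration('scene').keys())
for t in ['case','bay','lid_hinge','lid_handle','stay_knob','baren_grip','tin','brush_mug','paint_bottle','tape','lino_block','ink_jar']:
    for n in ['scene','side']:
        print(t,n,[(np.round(x['centre']).tolist(),round(x['p'],2)) for x in pinpoint(n,t)[:3]])
print(readout.observe())
E
```

```text
pics
dict_keys(['camera_matrix', 'view'])
case scene [([319.0, 169.0], 0.69), ([316.0, 230.0], 0.64)]
case side [([310.0, 222.0], 0.86)]
bay scene [([196.0, 280.0], 0.54), ([432.0, 288.0], 0.22)]
bay side []
lid_hinge scene [([305.0, 232.0], 0.88)]
lid_hinge side []
lid_handle scene [([322.0, 170.0], 0.78), ([187.0, 200.0], 0.47)]
lid_handle side [([352.0, 207.0], 0.67)]
stay_knob scene [([258.0, 210.0], 0.63), ([187.0, 200.0], 0.55)]
stay_knob side [([379.0, 163.0], 0.41)]
baren_grip scene [([407.0, 195.0], 0.83), ([432.0, 181.0], 0.78), ([457.0, 213.0], 0.74)]
baren_grip side [([270.0, 316.0], 0.95), ([318.0, 281.0], 0.73), ([254.0, 273.0], 0.62)]
tin scene [([188.0, 198.0], 0.84)]
tin side [([377.0, 162.0], 0.95)]
brush_mug scene [([430.0, 285.0], 0.6)]
brush_mug side [([208.0, 281.0], 0.65)]
paint_bottle scene [([458.0, 213.0], 0.54), ([188.0, 203.0], 0.28), ([148.0, 240.0], 0.2)]
paint_bottle side [([298.0, 161.0], 0.65)]
tape scene [([492.0, 263.0], 0.73)]
tape side [([204.0, 340.0], 0.86)]
lino_block scene [([146.0, 241.0], 0.86)]
lino_block side [([342.0, 143.0], 0.89)]
ink_jar scene [([238.0, 174.0], 0.86)]
ink_jar side [([404.0, 190.0], 0.82), ([208.0, 277.0], 0.42)]
{'time_s': 1.3, 'joints': array([-1.04 ,  0.359,  0.012, -0.   , -1.224, -0.288]), 'joint_vel': array([ 0.001,  0.002,  0.002,  0.   ,  0.   , -0.001]), 'joint_efforts': array([ -0.   , -58.239,  29.328,   7.001,   0.012,  -0.   ]), 'tool_pos': array([ 0.162, -0.655,  0.405]), 'eef_rot': array([-3.142,  0.   , -2.899]), 'contact_force': array([-0.277, -0.612, -0.262]), 'moment': array([-0.004,  0.042,  0.023]), 'finger_force': 0.0, 'gripper_width': 0.08777698645167821}
```

View pics/s0.png

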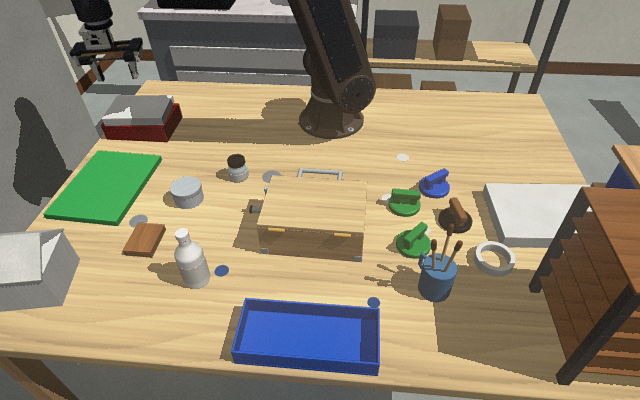

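View pics/d0.png

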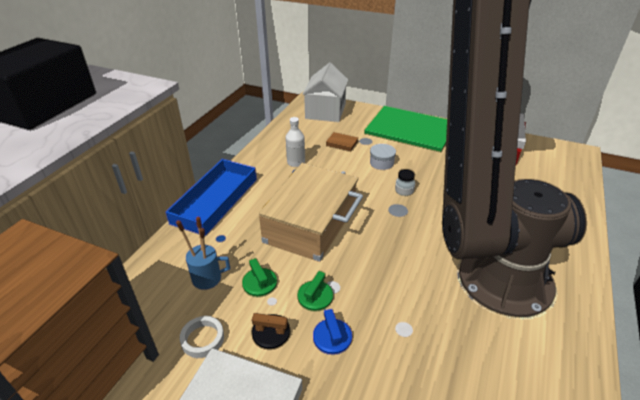

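Run:
```python
from h import *
np.set_printoptions(precision=4,suppress=True)
a=snap('scene');b=snap('side')
T=lambda s,d:tri([ray('scene',s),ray('side',d)])
P={}
for t in ['lid_handle','baren_grip','tin','ink_jar','tape','lino_block','case','lid_hinge']:
    for s in pinpoint('scene',t)[:4]:
        for d in pinpoint('side',t)[:4]:
            X=T(s['centre'],d['centre']); e=np.linalg.norm(proj('scene',X)-s['centre'])
            if e<4: print(t,np.round(s['centre'],1),np.round(d['centre'],1),X,round(e,1))
print('onz hinge',onz('scene',pinpoint('scene','lid_hinge')[0]['centre'],.1), 'handle .1',onz('scene',pinpoint('scene','lid_handle')[0]['centre'],.106))
for r in [(258,210),(252,209)]: print('knob',onz('scene',r,.085))
print('mug',onz('scene',(435,296),0),'bottle',onz('scene',(194,285),0))
A=cv2.resize(a[150:270,230:390],None,fx=4,fy=4,interpolation=2)[:,:]
B=cv2.resize(a[160:265,375:515],None,fx=4,fy=4,interpolation=2)
save(A,'caseA.png');save(B,'barB.png')
```

```text
lid_handle [319.2 168.9] [352.4 205.9] [0.419  0.0036 0.1109] 0.8
baren_grip [406.6 195.4] [334.8 321. ] [ 0.3576  0.2667 -0.0307] 2.4
baren_grip [406.6 195.4] [318.1 284.6] [0.4217 0.2456 0.039 ] 2.0
baren_grip [417.5 231.7] [253.5 272.1] [0.5775 0.2712 0.0503] 1.5
baren_grip [455.6 210.9] [269.9 322. ] [0.4768 0.3799 0.0363] 0.3
baren_grip [433.1 177.4] [334.8 321. ] [0.3433 0.3277 0.0425] 1.2
tin [187.8 196.2] [378.3 161.3] [ 0.4571 -0.3788  0.0111] 2.0
ink_jar [240.1 171.7] [407.4 190.5] [ 0.3237 -0.2575  0.0058] 0.5
tape [489.3 263.4] [203.  341.8] [ 0.6121  0.4579 -0.0133] 0.9
lino_block [143.8 241.1] [338.7 143.2] [ 0.6304 -0.4442  0.0046] 2.1
case [314.8 230.7] [308.9 224.3] [ 0.5491  0.0035 -0.0013] 1.4
lid_hinge [308.6 232.9] [280.8 188.4] [ 0.6423 -0.0023  0.0964] 0.1
lid_hinge [308.6 232.9] [311.7 224. ] [ 0.5477 -0.0138 -0.0137] 1.5
onz hinge [ 0.6457 -0.0016  0.1   ] handle .1 [0.4103 0.0012 0.106 ]
knob [ 0.5637 -0.1434  0.085 ]
knob [ 0.5613 -0.1598  0.085 ]
mug [0.7311 0.3057 0.    ] bottle [ 0.7486 -0.2743  0.    ]
```

View pics/caseA.png

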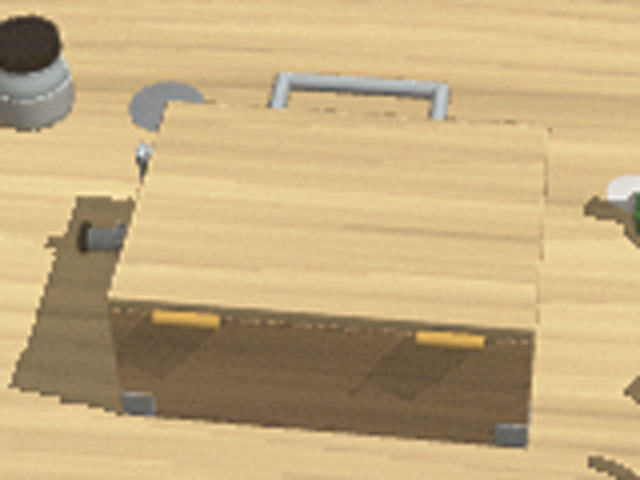

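View pics/barB.png

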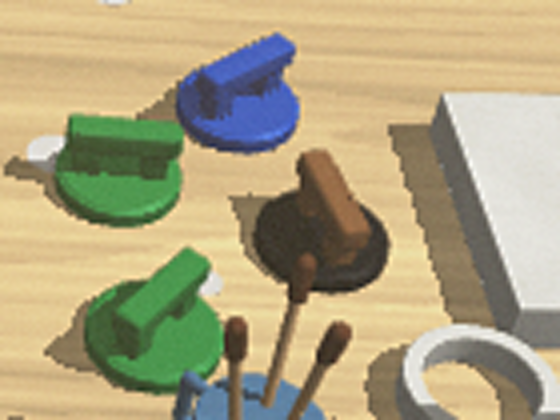

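Run:
```python
from h import *
np.set_printoptions(precision=4,suppress=True)
print({k:getattr(bot,k) for k in dir(bot) if k[0]!='_'})
S=lambda p,z:onz('scene',p,z)[:2]
rl,rr=S((258,224.5),.112),S((363,232.5),.112); fl,fr=S((272,175.5),.112),S((367,182),.112)
print(rl,rr,fl,fr, np.linalg.norm(rr-rl),np.linalg.norm(fl-rl)); 
for u,v in [(rl,rr),(fl,fr)]: d=v-u; print('yaw',np.arctan2(-d[0],d[1]))
b1,b2=S((301,168.5),.112),S((341.5,171.5),.112);d=b2-b1;print('bar',b1,b2,(b1+b2)/2,np.linalg.norm(d),np.arctan2(-d[0],d[1]))
c1,c2=S((261,252),0),S((362,260.5),0);d=c2-c1;print('base',c1,c2,np.linalg.norm(d),np.arctan2(-d[0],d[1]))
h1,h2=S((454.5,198.5),.056),S((462.5,220),.056);d=h2-h1;print('baren',h1,h2,(h1+h2)/2,np.linalg.norm(d),np.arctan2(d[1],d[0]))
```

```text
{'PlanningError': <class 'cell.PlanningError'>, 'tips_ahead': 0.1781}
[ 0.6393 -0.125 ] [0.6448 0.1281] [ 0.4557 -0.1235] [0.4624 0.1345] 0.2531619649232278 0.18365694564233065
yaw -0.021493538041350138
yaw -0.026195480442318956
bar [ 0.4198 -0.0485] [0.4241 0.0641] [0.4219 0.0078] 0.11264799614316574 -0.03798125450092119
base [ 0.6327 -0.1314] [0.639  0.1313] 0.2627704455786778 -0.023985989177695604
baren [0.448  0.3761] [0.5289 0.3862] [0.4884 0.3811] 0.08156580502766957 0.12416809711654314
```

```bash
cat >> h.py <<'E'
from scipy.spatial.transform import Rotation as Ro
np.set_printoptions(precision=4,suppress=True)
PSI=-0.025
def Rt(th,psi=PSI,side=False):
    """tool R: z = forward*cos-up*sin; x = right (closing in the vertical plane) or, side, closing sideways (y=left)"""
    t=np.deg2rad(th);f=np.array([np.cos(psi),np.sin(psi),0]);r=np.array([f[1],-f[0],0])
    z=f*np.cos(t)-np.array([0,0,1])*np.sin(t)
    if side: y=-r;x=np.cross(y,z)
    else: x=r;y=np.cross(z,x)
    return np.stack([x,y,z],1)
def pose():
    s=readout.observe(); return np.array(s['tool_pos']),Ro.from_euler('xyz',s['eef_rot']).as_matrix(),s
def plan(p1,R1,n,start=None):
    p,R=start or pose()[:2]
    w=Ro.from_matrix(R.T@R1).as_rotvec(); d=(np.asarray(p1)-p)/n
    for k in range(n):
        print([*np.round(np.rad2deg(w/n),2).tolist(),*np.round(R.T@d*1e3,1).tolist()])
        R=R@Ro.from_rotvec(w/n).as_matrix()
    return np.asarray(p1),R1
E
python3 - <<'E'
from h import *
plan([.40,.01,.42],Rt(90),20)
E
```

```text
[-0.0, -0.0, -3.73, -19.5, 29.4, -0.8]
[-0.0, -0.0, -3.73, -21.4, 28.1, -0.8]
[-0.0, -0.0, -3.73, -23.2, 26.6, -0.8]
[-0.0, -0.0, -3.73, -24.9, 25.1, -0.8]
[-0.0, -0.0, -3.73, -26.5, 23.4, -0.8]
[-0.0, -0.0, -3.73, -27.9, 21.6, -0.8]
[-0.0, -0.0, -3.73, -29.3, 19.8, -0.8]
[-0.0, -0.0, -3.73, -30.5, 17.8, -0.8]
[-0.0, -0.0, -3.73, -31.6, 15.8, -0.8]
[-0.0, -0.0, -3.73, -32.6, 13.7, -0.8]
[-0.0, -0.0, -3.73, -33.4, 11.6, -0.8]
[-0.0, -0.0, -3.73, -34.1, 9.4, -0.8]
[-0.0, -0.0, -3.73, -34.6, 7.1, -0.8]
[-0.0, -0.0, -3.73, -35.0, 4.9, -0.8]
[-0.0, -0.0, -3.73, -35.2, 2.6, -0.8]
[-0.0, -0.0, -3.73, -35.3, 0.3, -0.8]
[-0.0, -0.0, -3.73, -35.3, -2.0, -0.8]
[-0.0, -0.0, -3.73, -35.1, -4.3, -0.8]
[-0.0, -0.0, -3.73, -34.7, -6.6, -0.8]
[-0.0, -0.0, -3.73, -34.2, -8.8, -0.8]
```

Call:
{"method": "apply_moves", "body": {
  "series": [
    [[0,0,-3.7,-19.5,29.5,-1,0],[0,0,-3.7,-21.5,28,-1,0],[0,0,-3.7,-23,26.5,-1,0],[0,0,-3.7,-25,25,-1,0],[0,0,-3.7,-26.5,23.5,-1,0],[0,0,-3.7,-28,21.5,-1,0],[0,0,-3.7,-29.5,20,-1,0],[0,0,-3.7,-30.5,18,-1,0],[0,0,-3.7,-31.5,16,-1,0],[0,0,-3.7,-32.5,13.5,-1,0]]
  ]
}}

```text
time_s: 3.33
tool_pos: [0.282, -0.3211, 0.4149]
eef_rot: [-3.141, 0.0, -2.25]
contact_force: [0.4, 0.6, 0.2]
gripper_width: 0.0439
finger_force: 0.0
```

Call:
{"method": "apply_moves", "body": {
  "series": [
    [[0,0,-3.7,-33.5,11.5,-1,-0.1],[0,0,-3.7,-34,9.5,-1,-0.1],[0,0,-3.7,-34.5,7,-1,-0.1],[0,0,-3.7,-35,5,-1,-0.1],[0,0,-3.7,-35,2.5,-1,-0.1],[0,0,-3.7,-35,0.5,-1,-0.1],[0,0,-3.7,-35,-2,-1,-0.1],[0,0,-3.7,-35,-4.5,-1,-0.1],[0,0,-3.7,-35,-6.5,-1,-0.1],[0,0,-3.7,-34,-9,-1,-0.1]]
  ]
}}

```text
time_s: 4.17
tool_pos: [0.4032, 0.0101, 0.4253]
eef_rot: [-3.14, 0.001, -1.603]
contact_force: [1.4, -1.0, 1.1]
gripper_width: 0.0395
finger_force: 0.0
```

Run:
```python
from h import *
p,R,s=pose();print(p,s['joints'],s['time_s'],s['eef_rot'],s['gripper_width'])
bar=np.array([.419,.0075,.106]);R1=Rt(45)
plan(bar-R1[:,2]*.23,R1,10)
```

```text
[0.4032 0.0101 0.4253] [ 0.5206 -0.1278 -0.504   0.0001 -1.1931 -0.5532] 4.1667 [-3.1402  0.0008 -1.6034] 0.039518127191871304
[4.49, -0.01, -0.04, 0.3, 14.7, 15.6]
[4.49, -0.01, -0.04, 0.3, 15.9, 14.4]
[4.49, -0.01, -0.04, 0.3, 17.0, 13.2]
[4.49, -0.01, -0.04, 0.3, 17.9, 11.8]
[4.49, -0.01, -0.04, 0.3, 18.8, 10.3]
[4.49, -0.01, -0.04, 0.3, 19.6, 8.8]
[4.49, -0.01, -0.04, 0.3, 20.2, 7.3]
[4.49, -0.01, -0.04, 0.3, 20.7, 5.7]
[4.49, -0.01, -0.04, 0.2, 21.1, 4.0]
[4.49, -0.01, -0.04, 0.2, 21.3, 2.4]
```

Call:
{"method": "apply_moves", "body": {
  "series": [
    [[4.5,0,0,0.3,14.5,15.5,-0.1],[4.5,0,0,0.3,16,14.5,-0.1],[4.5,0,0,0.3,17,13,-0.1],[4.5,0,0,0.3,18,12,-0.1],[4.5,0,0,0.3,19,10.5,-0.1],[4.5,0,0,0.3,19.5,9,-0.1],[4.5,0,0,0.3,20,7.5,-0.1],[4.5,0,0,0.3,20.5,5.5,-0.1],[4.5,0,0,0.3,21,4,-0.1],[4.5,0,0,0.3,21.5,2.5,-0.1]]
  ]
}}

```text
time_s: 5.0
tool_pos: [0.3496, -0.0292, 0.4174]
eef_rot: [-2.54, 0.052, -1.577]
contact_force: [0.7, -0.2, -0.5]
gripper_width: 0.0394
finger_force: 0.0
```

Run:
```python
from h import *
p,R,s=pose();print(p,s['joints'],s['time_s'],s['eef_rot'],s['gripper_width'])
cal=viewer.get_calibration('wrist');a=snap('wrist');save(a,'w1.png')
for t in ['lid_handle','stay_knob']: print(t,[(x['centre'],x['p']) for x in pinpoint('wrist',t)[:2]])
print('bar expected',proj('wrist',np.array([.419,.0075,.106])),'tips',proj('wrist',p+R[:,2]*.178))
x=pinpoint('wrist','lid_handle')
if x:
  print(tri([ray('wrist',x[0]['centre']),ray('scene',(320.5,169.5))]),onz('wrist',x[0]['centre'],.106))
```

```text
[ 0.3496 -0.0292  0.4174] [ 0.5908 -0.4726 -1.0159  0.56   -0.5606 -1.0213] 5.0 [-2.5402  0.052  -1.5766] 0.03944073627090445
lid_handle [([434.8, 215.3], 0.89)]
stay_knob [([396.4, 52.9], 0.91)]
bar expected [433.5289 217.482 ] tips [319.1958 252.8337]
[0.4167 0.0046 0.1088] [0.4175 0.0047 0.106 ]
```

View pics/w1.png

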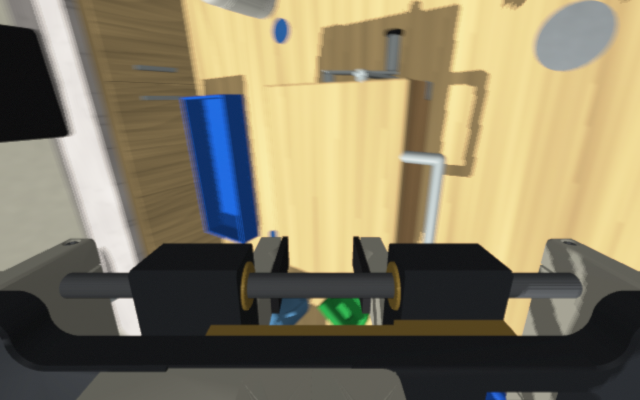

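```bash
cat > kin.py <<'E'
import numpy as np, json, os
from scipy.spatial.transform import Rotation as Ro
from scipy.optimize import least_squares
LO=np.array([-3.07,-1.43,-1.02,-3.03,-3.05,-3.03])+.03;HI=np.array([3.07,2.12,1.25,1.67,0,3.03])-.03
def ry(a): return Ro.from_rotvec([0,a,0]).as_matrix()
def rz(a): return Ro.from_rotvec([0,0,a]).as_matrix()
def rx(a): return Ro.from_rotvec([a,0,0]).as_matrix()
def fk(q,P,C=(1,1,np.pi)):
    a,L1,L2,H,L3,e,d=P
    A=rz(q[0]); p=A@[a,d,H]; B=A@ry(q[1]); p=p+B@[0,0,L1]
    F=A@ry(q[1]-q[2]); p=p+F@[L2,0,e]
    W=F@rx(C[0]*q[3])@ry(-q[4])      # W x axis = tool z
    p=p+W@[L3,0,0]
    T=W@ry(np.pi/2)@rz(C[1]*q[5]+C[2])
    return p,T
D=[([-1.04,.359,.012,0,-1.224,-.288],[.162,-.655,.405],[-3.142,0,-2.899]),
([.5206,-.1278,-.504,.0001,-1.1931,-.5532],[.4032,.0101,.4253],[-3.1402,.0008,-1.6034]),
([.5908,-.4726,-1.0159,.56,-.5606,-1.0213],[.3496,-.0292,.4174],[-2.5402,.052,-1.5766])]
F='kin.json'
def fit():
    best=None
    for s4 in (1,-1):
        for s6 in (1,-1):
            for c in np.arange(4)*np.pi/2:
                C=(s4,s6,c)
                er=sum(Ro.from_matrix(fk(q,np.zeros(7),C)[1].T@Ro.from_euler('xyz',e).as_matrix()).magnitude() for q,p,e in D)
                if best is None or er<best[0]: best=(er,C)
    C=best[1]
    r=least_squares(lambda P:np.r_[np.concatenate([fk(q,P,C)[0]-p for q,p,e in D]),1e-3*(np.array(P)-[0,.6,.47,.3,.1,0,-.19])],[0,.6,.47,.3,.1,0,-.19])
    print('rot err',best,'P',r.x.round(4),'res mm',np.abs(r.fun[:9]*1e3).max())
    json.dump([list(r.x),list(C)],open(F,'w'))
if os.path.exists(F): P,C=json.load(open(F))
def ik(p,R,q0):
    def f(q):
        a,T=fk(q,P,C); return np.r_[(a-p)*10,Ro.from_matrix(T.T@R).as_rotvec()*3,1e-3*(q-q0)]
    r=least_squares(f,np.clip(q0,LO+1e-3,HI-1e-3),bounds=(LO,HI))
    a,T=fk(r.x,P,C); return r.x,np.linalg.norm(a-p)*1e3,np.rad2deg(Ro.from_matrix(T.T@R).magnitude())
if __name__=='__main__': fit()
E
python3 kin.py
python3 - <<'E'
from h import *; from kin import *
q0=np.array(readout.observe()['joints'])
bar=np.array([.418,.006,.106])
for th in (45,55,60,65,70,75,80,90):
    for psi in (PSI,.3,-.3):
        R=Rt(th,psi)
        for dep in (.165,.21): 
            b=min((ik(bar-R[:,2]*dep,R,s) for s in (q0,np.array([.5,-.2,-.5,0,-1.2,-.55]))),key=lambda t:t[1]+t[2])
            print(th,psi,dep,b[0].round(2),round(b[1],1),round(b[2],1))
E
```

```text
rot err (0.00046447282983170005, (-1, -1, np.float64(4.71238898038469))) P [ 0.6189  0.6268 -0.3189 -0.4866  0.1057  0.3113 -0.1909] res mm 10.813333368336064
45 -0.025 0.165 [ 1.05 -0.13  0.27  0.67 -1.54 -0.94] 0.0 0.0
45 -0.025 0.21 [ 1.42 -0.31 -0.05  0.78 -1.67 -1.3 ] 0.0 0.0
45 0.3 0.165 [ 0.71 -0.09  0.32  0.3  -1.25 -0.39] 0.0 0.0
45 0.3 0.21 [ 0.82 -0.2   0.1   0.39 -1.19 -0.54] 0.0 0.0
45 -0.3 0.165 [ 1.16 -0.08  0.32  0.8  -1.78 -1.2 ] 0.0 0.0
45 -0.3 0.21 [ 1.41 -0.19  0.12  0.83 -1.89 -1.45] 0.0 0.0
55 -0.025 0.165 [ 0.85 -0.05  0.28  0.46 -1.49 -0.81] 0.0 0.0
55 -0.025 0.21 [ 0.98 -0.16  0.07  0.51 -1.45 -0.98] 0.0 0.0
55 0.3 0.165 [ 0.63 -0.03  0.31  0.19 -1.33 -0.32] 0.0 0.0
55 0.3 0.21 [ 0.68 -0.12  0.11  0.23 -1.24 -0.39] 0.0 0.0
55 -0.3 0.165 [ 0.96 -0.03  0.31  0.58 -1.68 -1.13] 0.0 0.0
55 -0.3 0.21 [ 1.1  -0.11  0.12  0.6  -1.67 -1.3 ] 0.0 0.0
60 -0.025 0.165 [ 0.77 -0.02  0.29  0.37 -1.5  -0.75] 0.0 0.0
60 -0.025 0.21 [ 0.86 -0.11  0.09  0.4  -1.43 -0.87] 0.0 0.0
60 0.3 0.165 [ 0.6  -0.    0.3   0.15 -1.38 -0.29] 0.0 0.0
60 0.3 0.21 [ 0.63 -0.08  0.12  0.17 -1.2
[... 1230 characters left out ...]
 0.56  0.12  0.34  0.1  -1.64 -0.57] 0.0 0.0
80 -0.025 0.21 [ 0.57  0.06  0.16  0.1  -1.53 -0.6 ] 0.0 0.0
80 0.3 0.165 [ 0.52  0.13  0.34  0.04 -1.61 -0.21] 0.0 0.0
80 0.3 0.21 [ 0.52  0.07  0.17  0.04 -1.5  -0.22] 0.0 0.0
80 -0.3 0.165 [ 0.59  0.13  0.34  0.14 -1.67 -0.87] 0.0 0.0
80 -0.3 0.21 [ 0.61  0.07  0.17  0.14 -1.56 -0.9 ] 0.0 0.0
90 -0.025 0.165 [ 0.49  0.2   0.38  0.   -1.75 -0.51] 0.0 0.0
90 -0.025 0.21 [ 0.49  0.15  0.22  0.   -1.64 -0.51] 0.0 0.0
90 0.3 0.165 [ 0.49  0.2   0.38  0.   -1.75 -0.19] 0.0 0.0
90 0.3 0.21 [ 0.49  0.15  0.22  0.   -1.64 -0.19] 0.0 0.0
90 -0.3 0.165 [ 0.49  0.2   0.38  0.   -1.75 -0.79] 0.0 0.0
90 -0.3 0.21 [ 0.49  0.15  0.22  0.   -1.64 -0.79] 0.0 0.0
```

```bash
python3 - <<'E'
import re
s=open('kin.py').read()
s=s.replace("1e-3*(np.array(P)-[0,.6,.47,.3,.1,0,-.19])],[0,.6,.47,.3,.1,0,-.19])","3e-2*(np.array(P)-X0)],X0)")
s=s.replace("def fit():","X0=np.array([0,.6,.47,.2,.1,0,-.19,0])\ndef fit():").replace("a,L1,L2,H,L3,e,d=P","a,L1,L2,H,L3,e,d,g=P").replace("p=p+W@[L3,0,0]","p=p+W@[L3,g,0]").replace("np.zeros(7)","np.zeros(8)")
open('kin.py','w').write(s)
E
python3 kin.py
python3 - <<'E'
from h import *; from kin import *
q0=np.array(readout.observe()['joints']);print(readout.observe()['tool_pos'],fk(q0,P,C)[0])
bar=np.array([.418,.006,.106])
for th in (45,55,60,65,70,80):
    for psi in (PSI,):
        R=Rt(th,psi)
        for dep in (.165,.21): 
            b=min((ik(bar-R[:,2]*dep,R,s) for s in (q0,np.array([.5,-.2,-.5,0,-1.2,-.55]))),key=lambda t:t[1]+t[2])
            print(th,psi,dep,b[0].round(2),round(b[1],1),round(b[2],1))
E
```

```text
rot err (0.00046447282983170005, (-1, -1, np.float64(4.71238898038469))) P [ 0.027   0.5996  0.4328  0.1815  0.1964  0.0057 -0.0107 -0.181 ] res mm 0.7785028065606103
[ 0.3493 -0.0294  0.4164] [ 0.3494 -0.03    0.4161]
45 -0.025 0.165 [-0.07 -0.1  -0.87 -1.77 -0.03  1.8 ] 6.0 1.1
45 -0.025 0.21 [-0.08 -0.19 -0.91 -1.78 -0.03  1.82] 27.1 4.3
55 -0.025 0.165 [-0.16 -0.01 -0.86 -1.99 -0.03  2.09] 38.9 7.5
55 -0.025 0.21 [ 0.52 -0.3  -0.99  0.02 -0.41 -0.49] 65.0 17.2
60 -0.025 0.165 [ 0.48 -0.11 -0.99 -0.08 -0.24 -0.37] 44.2 15.1
60 -0.025 0.21 [ 0.63 -0.3  -0.99  0.2  -0.55 -0.77] 53.5 12.7
65 -0.025 0.165 [ 0.55 -0.13 -0.99  0.14 -0.41 -0.68] 38.1 10.8
65 -0.025 0.21 [ 0.65 -0.27 -0.99  0.24 -0.58 -0.85] 36.5 8.5
70 -0.025 0.165 [ 0.58 -0.1  -0.99  0.2  -0.45 -0.76] 25.1 6.8
70 -0.025 0.21 [ 0.66 -0.23 -0.99  0.27 -0.59 -0.88] 18.9 4.4
80 -0.025 0.165 [ 0.58 -0.04 -0.95  0.2  -0.52 -0.77] 0.0 0.0
80 -0.025 0.21 [ 0.6  -0.13 -0.88  0.16 -0.68 -0.74] 0.0 0.0
```

```bash
cat > s.py <<'E'
from h import *; from kin import *
import sys
rng=np.random.default_rng(0)
q0=np.array(readout.observe()['joints'])
def best(p,R,n=25):
    out=[]
    for k in range(n):
        s=q0 if k==0 else rng.uniform(LO,HI)
        q,e,w=ik(p,R,s)
        if e<1 and w<.5 and not any(np.abs(q-o).max()<.15 for o in out): out.append(q)
    return out
if __name__=='__main__':
    bar=np.array([.418,.006,.106])
    for th in (30,45,60,70,75):
        for psi in (-.35,PSI,.3):
            for fl in (0,1):
                R=Rt(th,psi)@(rz(np.pi) if fl else np.eye(3))
                o=[best(bar-R[:,2]*.17,R)]
                for q in o[0]: print(th,psi,fl,q.round(2))
E
time python3 s.py
```

```text
45 0.3 0 [ 0.   -0.11 -0.85 -1.23 -0.22  1.44]
45 0.3 1 [ 0.   -0.11 -0.85 -1.23 -0.22 -1.71]
75 0.3 0 [ 0.55 -0.09 -0.99  0.15 -0.42 -0.38]
75 0.3 1 [ 0.55 -0.09 -0.99  0.15 -0.42  2.76]
real	0m12.181s
user	0m12.705s
sys	0m0.036s
```

Run:
```python
from s import *
f=np.array([np.cos(PSI),np.sin(PSI),0]);lft=np.array([-f[1],f[0],0])
for th in (72,74,76,78,80):
    for dy in (-.035,0,.035):
        b=np.array([.418,.006,.106])+lft*dy; r=[]
        for psi in (PSI,.15):
          for dep in (.172,.22):
            R=Rt(th,psi); q,e,w=min((ik(b-R[:,2]*dep,R,s) for s in (q0,np.array([.5,-.2,-.5,0,-1.2,-.55]))),key=lambda t:t[1]+t[2])
            r.append((round(e,1),q[2].round(2)))
        print(th,dy,r)
# knob push feasibility
case=np.array([.55,.004,0])
for side in (True,False):
  for th in (20,30,40,50,60,70):
    R=Rt(th,PSI,side)
    k=[case+f*x-lft*.17+np.array([0,0,.085+z])-f*.008 for x,z in((.005,.082),(.046,.069))]
    res=[]
    for kk in k:
        o=best(kk-R[:,2]*.178,R,8); res.append([q.round(2).tolist() for q in o][:2])
    print('knob',side,th,res)
# lid arc
q=q0
for L in np.arange(0,1.4,.274):
    th=79
    h=case+f*.09+np.array([0,0,.1]); b=h-f*.221*np.cos(L)+np.array([0,0,.221*np.sin(L)])
    R=Rt(th);q,e,w=ik(b-R[:,2]*.172,R,q);print('arc',L,q.round(2),round(e,1),round(w,1))
```

```text
72 -0.035 [(np.float64(15.8), np.float64(-0.99)), (np.float64(7.3), np.float64(-0.99)), (np.float64(8.8), np.float64(-0.99)), (np.float64(0.9), np.float64(-0.99))]
72 0 [(np.float64(18.6), np.float64(-0.99)), (np.float64(9.6), np.float64(-0.99)), (np.float64(12.4), np.float64(-0.99)), (np.float64(4.3), np.float64(-0.99))]
72 0.035 [(np.float64(20.1), np.float64(-0.99)), (np.float64(10.6), np.float64(-0.99)), (np.float64(14.9), np.float64(-0.99)), (np.float64(6.4), np.float64(-0.99))]
74 -0.035 [(np.float64(10.3), np.float64(-0.99)), (np.float64(0.5), np.float64(-0.99)), (np.float64(4.5), np.float64(-0.99)), (np.float64(0.0), np.float64(-0.95))]
74 0 [(np.float64(12.6), np.float64(-0.99)), (np.float64(2.4), np.float64(-0.99)), (np.float64(7.5), np.float64(-0.99)), (np.float64(0.0), np.float64(-0.97))]
74 0.035 [(np.float64(13.7), np.float64(-0.99)), (np.float64(3.1), np.float64(-0.99)), (np.float64(9.4), np.float64(-0.99)), (np.float64(0.0), np.float64(-0.99))]
76 -0.035 [(np.float64(4.7), np.float64(-0.99)), (np.float64(0.0), np.float64(-0.94)), (np.float64(0.0), np.float64(-0.99)), 
[... 2022 characters left out ...]
65, -1.86, -0.59, 2.29]]]
knob False 40 [[[-0.2, -0.02, -0.64, -1.02, -0.15, 1.13]], [[-0.24, 0.08, -0.56, -1.14, -0.18, 1.27]]]
knob False 50 [[], []]
knob False 60 [[[0.07, -0.02, -0.85, 0.23, -0.22, -0.31]], [[0.06, 0.07, -0.81, 0.25, -0.18, -0.32]]]
knob False 70 [[[0.07, 0.05, -0.64, 0.06, -0.54, -0.14]], [[0.06, 0.13, -0.58, 0.06, -0.51, -0.13]]]
arc 0.0 [ 0.59 -0.05 -0.98  0.23 -0.49 -0.81] 0.0 0.0
arc 0.274 [ 0.58 -0.13 -0.84  0.17 -0.71 -0.73] 0.0 0.0
arc 0.548 [ 0.54 -0.14 -0.68  0.14 -0.87 -0.65] 0.0 0.0
arc 0.8220000000000001 [ 0.49 -0.1  -0.52  0.11 -0.98 -0.57] 0.0 0.0
arc 1.096 [ 0.43 -0.02 -0.36  0.1  -1.06 -0.5 ] 0.0 0.0
arc 1.37 [ 0.38  0.07 -0.22  0.08 -1.11 -0.44] 0.0 0.0
```

Run:
```python
from h import *
R=Rt(80);print(pose()[0],pose()[2]['eef_rot']);plan(np.array([.4155,.005,.107])-R[:,2]*.235,R,6)
```

```text
[ 0.3493 -0.0294  0.4164] [-2.5434  0.0519 -1.5791]
[-4.04, 0.52, -0.04, -5.3, 4.0, 13.3]
[-4.04, 0.52, -0.04, -5.4, 3.1, 13.5]
[-4.04, 0.52, -0.04, -5.5, 2.1, 13.7]
[-4.04, 0.52, -0.04, -5.6, 1.1, 13.7]
[-4.04, 0.52, -0.04, -5.8, 0.2, 13.7]
[-4.04, 0.52, -0.04, -5.9, -0.8, 13.7]
```

Call:
{"method": "apply_moves", "body": {
  "series": [
    [[-4,0.5,0,-5.5,4,13.5,-0.45],[-4,0.5,0,-5.5,3,13.5,-0.45],[-4,0.5,0,-5.5,2,13.5,-0.45],[-4,0.5,0,-5.5,1,13.5,-0.45],[-4,0.5,0,-6,0,13.5,-0.45],[-4,0.5,0,-6,-1,13.5,-0.45],[0,0,0,0,0,0,-0.45]]
  ]
}}

```text
time_s: 5.78
tool_pos: [0.3768, 0.0088, 0.3371]
eef_rot: [-2.971, 0.0, -1.597]
contact_force: [0.9, 0.5, 0.0]
gripper_width: 0.0241
finger_force: 0.0
```

Run:
```python
from h import *
p,R,s=pose();print(p,s['joints'],s['eef_rot'],s['gripper_width'])
a=snap('wrist');save(a,'w2.png')
bar=np.array([.4175,.005,.108])
for t in ['lid_handle','stay_knob']:
  for x in pinpoint('wrist',t)[:2]: print(t,x['centre'],x['p'],onz('wrist',x['centre'],.107))
x=pinpoint('wrist','lid_handle')[0]['centre'];sc=pinpoint('scene','lid_handle')
print('tri',tri([ray('wrist',x),ray('scene',(320.5,169.5))]),'expect',proj('wrist',bar))
R1=Rt(80); c=R[:,2]
print('grasp line hits z=.107 at',p+c*(.107-p[2])/c[2], 'tips',p+c*.178)
```

```text
[0.3768 0.0088 0.3371] [ 0.6147 -0.168  -0.815   0.1424 -0.7917 -0.7343] [-2.9714  0.0004 -1.597 ] 0.024115313308890888
lid_handle [316.3, 212.7] 0.63 [0.4208 0.0014 0.107 ]
stay_knob [246.1, 21.2] 0.98 [ 0.4665 -0.1386  0.107 ]
tri [0.4195 0.0031 0.1102] expect [320.206  217.3431]
grasp line hits z=.107 at [0.4163 0.0079 0.107 ] tips [0.4069 0.0081 0.1617]
```

View pics/w2.png

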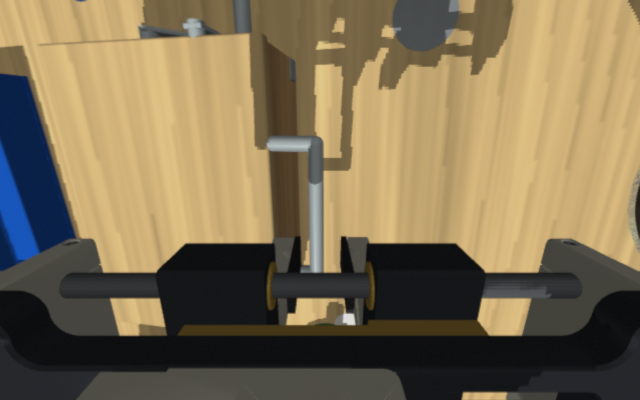

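Call:
{"method": "apply_moves", "body": {
  "series": [
    [[0,0,0,0,-1,15,-0.45],[0,0,0,0,0,15,-0.45],[0,0,0,0,0,15,-0.45],[0,0,0,0,0,10,-0.45],[0,0,0,0,0,5,-0.45]]
  ]
}}

```text
time_s: 6.45
tool_pos: [0.3866, 0.0064, 0.2801]
eef_rot: [-2.962, 0.003, -1.597]
contact_force: [-0.0, 0.3, 0.5]
gripper_width: 0.0242
finger_force: 0.0
```

Call:
{"method": "apply_moves", "body": {
  "series": [
    [[0,0,0,0,0,0,-0.9],[0,0,0,0,0,0,-0.9],[0,0,0,0,0,0,-0.9],[0,0,0,0,0,0,-0.9]]
  ],
  "grip_force": 12
}}

```text
time_s: 6.78
tool_pos: [0.3877, 0.007, 0.2816]
eef_rot: [-2.961, 0.004, -1.597]
contact_force: [4.6, -2.2, -2.9]
gripper_width: 0.0112
finger_force: 12.0
```

Run:
```python
from h import *
p,R,s=pose();print(p,s['joints'],s['eef_rot'],s['gripper_width'],s['contact_force'],s['finger_force'])
print('pad centre at dep .172', p+R[:,2]*.172, p+R[:,2]*.159)
a=snap('side');save(cv2.resize(a[130:270,240:420],None,fx=4,fy=4),'d1.png')
```

```text
[0.3877 0.007  0.2816] [ 0.5866 -0.0659 -0.9018  0.1809 -0.5916 -0.7561] [-2.9605  0.0041 -1.5969] 0.011225055056757709 [ 4.6314 -2.246  -2.9416] 11.978017687797546
pad centre at dep .172 [0.4186 0.0069 0.1124] [0.4163 0.0069 0.1252]
```

View pics/d1.png

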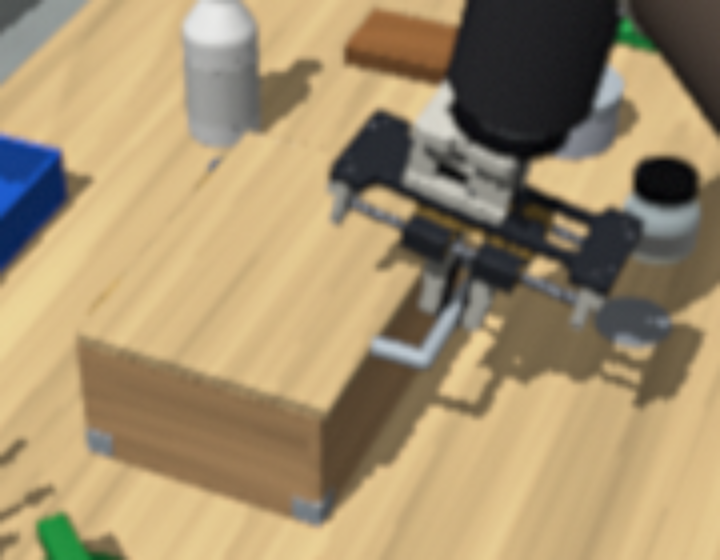

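Call:
{"method": "apply_moves", "body": {
  "series": [
    [[0,0,0,0,0,0,-0.5],[0,0,0,0,0,0,-0.5],[0,0,0,0,0,6,-0.5],[0,0,0,0,0,5,-0.5],[0,0,0,0,0,0,-0.9],[0,0,0,0,0,0,-0.9],[0,0,0,0,0,0,-0.9]]
  ],
  "grip_force": 12
}}

```text
time_s: 7.42
tool_pos: [0.39, 0.0071, 0.27]
eef_rot: [-2.962, 0.003, -1.596]
contact_force: [8.7, -4.4, -3.4]
gripper_width: 0.0114
finger_force: 12.0
```

Run:
```python
from h import *
p,R,s=pose();print(p,s['joints'],s['eef_rot'],s['gripper_width'],s['contact_force'],s['finger_force'])
# lid arc: follow bar displacement from hinge; bar now at angle 0.027 above hinge (z .106)
r=.221;f=np.array([np.cos(PSI),np.sin(PSI),0]);a0=.027
start=(p,R);n=50;A=np.linspace(0,1.36,n+1)[1:]
P0=p.copy()
for k,a in enumerate(A):
    q=P0+f*r*(np.cos(a0)-np.cos(a0+a))+np.array([0,0,r*(np.sin(a0+a)-np.sin(a0))])
    d=R.T@(q-start[0]);start=(q,R)
    if k%5==2: print(k,d*1e3)
```

```text
[0.39   0.0071 0.27  ] [ 0.5814 -0.0404 -0.9177  0.1916 -0.5517 -0.7635] [-2.9616  0.0028 -1.5964] 0.0114103051179435 [ 8.7497 -4.3544 -3.3661] 11.994116306304932
2 [-0.0173 -1.6322 -5.7851]
7 [-0.0174 -2.4015 -5.5104]
12 [-0.0172 -3.1265 -5.1339]
17 [-0.0167 -3.7937 -4.6626]
22 [-0.0159 -4.3908 -4.1052]
27 [-0.0148 -4.9069 -3.472 ]
32 [-0.0134 -5.3323 -2.7747]
37 [-0.0117 -5.6592 -2.0261]
42 [-0.0099 -5.8817 -1.2401]
47 [-0.0078 -5.9955 -0.4312]
```

```bash
cat > arc.py <<'E'
from h import *
import sys
a1,a2,n=map(float,sys.argv[1:]);n=int(n)
p,R,s=pose();f=np.array([np.cos(PSI),np.sin(PSI),0]);a=np.linspace(a1,a2,n+1)+.027
D=[.221e3*(f*(np.cos(x)-np.cos(y))+np.array([0,0,np.sin(y)-np.sin(x)])) for x,y in zip(a[:-1],a[1:])]
for d in D: print(np.round(R.T@d,1).tolist())
E
python3 arc.py 0 1.36 30
```

```text
[-0.0, -2.3, -9.8]
[-0.0, -2.7, -9.6]
[-0.0, -3.2, -9.5]
[-0.0, -3.6, -9.4]
[-0.0, -4.0, -9.2]
[-0.0, -4.4, -9.0]
[-0.0, -4.8, -8.8]
[-0.0, -5.2, -8.6]
[-0.0, -5.6, -8.3]
[-0.0, -6.0, -8.0]
[-0.0, -6.3, -7.8]
[-0.0, -6.7, -7.5]
[-0.0, -7.0, -7.2]
[-0.0, -7.3, -6.8]
[-0.0, -7.6, -6.5]
[-0.0, -7.9, -6.2]
[-0.0, -8.2, -5.8]
[-0.0, -8.4, -5.4]
[-0.0, -8.7, -5.0]
[-0.0, -8.9, -4.6]
[-0.0, -9.1, -4.2]
[-0.0, -9.3, -3.8]
[-0.0, -9.4, -3.4]
[-0.0, -9.6, -2.9]
[-0.0, -9.7, -2.5]
[-0.0, -9.8, -2.1]
[-0.0, -9.9, -1.6]
[-0.0, -9.9, -1.2]
[-0.0, -10.0, -0.7]
[-0.0, -10.0, -0.3]
```

Call:
{"method": "apply_moves", "body": {
  "series": [
    [[0,0,0,0,-3.3,-9.8,-0.9],[0,0,0,0,-2.7,-9.6,-0.9],[0,0,0,0,-3.2,-9.5,-0.9],[0,0,0,0,-3.6,-9.4,-0.9],[0,0,0,0,-4,-9.2,-0.9],[0,0,0,0,-4.4,-9,-0.9],[0,0,0,0,-4.8,-8.8,-0.9],[0,0,0,0,-5.2,-8.6,-0.9],[0,0,0,0,-5.6,-8.3,-0.9],[0,0,0,0,-6,-8,-0.9]]
  ]
}}

```text
time_s: 8.25
tool_pos: [0.4141, 0.006, 0.3654]
eef_rot: [-2.967, 0.004, -1.598]
contact_force: [-8.5, 9.2, 1.1]
gripper_width: 0.0116
finger_force: 12.0
```

Run:
```python
from h import *
p,R,s=pose();print(p,s['joints'],s['gripper_width'],s['contact_force'],s['finger_force'])
d=p-[.39,.0071,.27]; print(d)
# implied angle from rise
from scipy.optimize import brentq
print('lid',brentq(lambda a:.221*(np.sin(a+.027)-np.sin(.027))-d[2],0,1.5), 'x expected',.221*(np.cos(.027)-np.cos(.027+np.arcsin(d[2]/.221+.027)-.027)))
```

```text
[0.4141 0.006  0.3654] [ 0.542  -0.1215 -0.699   0.1209 -0.8469 -0.6434] 0.011565415008240086 [-8.5345  9.2459  1.0601] 11.973326727747917
[ 0.0241 -0.0011  0.0954]
lid 0.4493186556790927 x expected 0.024519582686790768
```

Call:
{"method": "apply_moves", "body": {
  "series": [
    [[0,0,0,-0.5,-6.3,-7.8,-0.9],[0,0,0,-0.5,-6.7,-7.5,-0.9],[0,0,0,0,-7,-7.2,-0.9],[0,0,0,0,-7.3,-6.8,-0.9],[0,0,0,0,-7.6,-6.5,-0.9],[0,0,0,0,-7.9,-6.2,-0.9],[0,0,0,0,-8.2,-5.8,-0.9],[0,0,0,0,-8.4,-5.4,-0.9],[0,0,0,0,-8.7,-5,-0.9],[0,0,0,0,-8.9,-4.6,-0.9]]
  ]
}}

```text
time_s: 9.08
tool_pos: [0.4789, 0.0046, 0.4419]
eef_rot: [-2.966, 0.003, -1.598]
contact_force: [-8.3, 0.9, 7.0]
gripper_width: 0.0115
finger_force: 12.0
```

Call:
{"method": "apply_moves", "body": {
  "series": [
    [[0,0,0,0,-9.1,-4.2,-0.9],[0,0,0,0,-9.3,-3.8,-0.9],[0,0,0,0,-9.4,-3.4,-0.9],[0,0,0,0,-9.6,-2.9,-0.9],[0,0,0,0,-9.7,-2.5,-0.9],[0,0,0,0,-9.8,-2.1,-0.9],[0,0,0,0,0,0,-0.9]]
  ]
}}

```text
time_s: 9.67
tool_pos: [0.5341, 0.0034, 0.4709]
eef_rot: [-2.962, 0.002, -1.597]
contact_force: [-1.3, -0.8, 5.3]
gripper_width: 0.0114
finger_force: 12.0
```

```bash
cat > lid.py <<'E'
from h import *
p,R,s=pose();print(p,s['joints'],s['gripper_width'],s['contact_force'],s['finger_force'])
d=p-[.39,.0071,.27]; print(d)
print('lid by x',np.arccos(np.cos(.027)-np.hypot(*d[:2])/.221)-.027,'by z',np.arcsin(min(1,d[2]/.221+.027))-.027)
snap('scene')
for t in ['lid_handle','stay_knob','lid_hinge']: print(t,[(x['centre'],round(x['p'],2)) for x in pinpoint('scene',t)[:2]])
snap('side')
for t in ['lid_handle','stay_knob']: print(t,[(x['centre'],round(x['p'],2)) for x in pinpoint('side',t)[:2]])
E
python3 lid.py
```

```text
[0.5341 0.0034 0.4709] [ 0.4014  0.0262 -0.2973  0.0815 -1.084  -0.4605] 0.011366837658053908 [-1.3218 -0.7833  5.3452] 12.001717686653137
[ 0.1441 -0.0037  0.2009]
lid by x 1.1890805720834927 by z 1.1841488581599742
lid_handle [([311.5, 137.5], 0.91), ([316.5, 230.7], 0.46)]
stay_knob [([251.7, 178.3], 0.62)]
lid_hinge [([308.5, 229.4], 0.63)]
lid_handle [([305.1, 127.1], 0.71)]
stay_knob [([334.2, 146.8], 0.76)]
```

Call:
{"method": "apply_moves", "body": {
  "series": [
    [[0,0,0,0,-9.9,-1.6,-0.9],[0,0,0,0,-9.9,-1.2,-0.9],[0,0,0,0,-10,-0.7,-0.9],[0,0,0,0,-10,-0.3,-0.9],[0,0,0,0,0,0,-0.9],[0,0,0,0,0,0,-0.9]]
  ]
}}

```text
time_s: 10.52
tool_pos: [0.5721, 0.0024, 0.4813]
eef_rot: [-2.961, 0.003, -1.598]
contact_force: [0.7, -1.4, 2.6]
gripper_width: 0.0113
finger_force: 12.0
```

```bash
python3 lid.py
python3 - <<'E'
from h import *
T=lambda s,d:tri([ray('scene',s),ray('side',d)])
A=pinpoint('scene','stay_knob');B=pinpoint('side','stay_knob')
for a in A[:2]:
  for b in B[:2]: print('knob',T(a['centre'],b['centre']))
E
```

```text
[0.5721 0.0024 0.4813] [ 0.3698  0.0883 -0.2041  0.074  -1.1117 -0.4243] 0.011341738175015569 [ 0.7289 -1.4256  2.6427] 12.000330090522766
[ 0.1821 -0.0047  0.2113]
lid by x 1.3677077850865949 by z 1.3594491559627928
lid_handle [([307.8, 145.7], 0.86)]
stay_knob [([249.3, 192.1], 0.59)]
lid_hinge [([309.9, 233.3], 0.57)]
lid_handle [([292.2, 121.1], 0.57)]
stay_knob [([325.4, 143.5], 0.74)]
knob [ 0.5747 -0.159   0.1667]
```

Call:
{"method": "apply_moves", "body": {
  "series": [
    [[0,0,0,0,0,0,-0.5],[0,0,0,0,0,0,-0.5],[0,0,0,0,0,-5,-0.5],[0,0,0,0,0,-20,-0.5],[0,0,0,0,0,-30,-0.5],[0,0,0,0,0,-10,-0.5]]
  ]
}}

```text
time_s: 11.47
tool_pos: [0.5592, 0.0023, 0.5495]
eef_rot: [-2.958, 0.004, -1.597]
contact_force: [0.3, 0.2, 1.4]
gripper_width: 0.0214
finger_force: 0.0
```

Run:
```python
from h import *; from kin import *
p,R,s=pose();print(p,s['joints'],s['eef_rot'],s['contact_force'])
snap('scene');print([(x['centre'],round(x['p'],2)) for x in pinpoint('scene','lid_handle')[:2]])
K=np.array([.572,-.160,.167]);q=np.array(s['joints'])
for th in (60,65,70):
    R1=Rt(th,PSI,True);nx=np.array([np.sin(np.deg2rad(th)),0,np.cos(np.deg2rad(th))])
    for nm,off in (('pre',[-.03,0,0]),('mid',[.015,0,-.002]),('end',[.035,0,-.013]),('hi',[-.06,.05,.15])):
        T=K+[0,-.006,0]-nx*.0175+off-R1[:,2]*.166
        a,e,w=ik(T,R1,np.array([.07,-.02,-.8,.23,-.22,-1.88]));print(th,nm,T,a.round(2),round(e,1),round(w,1))
```

```text
[0.5592 0.0023 0.5495] [ 0.3795  0.0429 -0.1031  0.0724 -1.2553 -0.4227] [-2.9581  0.0036 -1.597 ] [0.3375 0.1741 1.3782]
[([309.8, 144.8], 0.78)]
60 pre [ 0.4439 -0.1639  0.302 ] [ 0.06 -0.   -0.94  0.35 -0.12 -1.99] 0.0 0.0
60 mid [ 0.4889 -0.1639  0.3   ] [ 0.05  0.08 -0.85  0.32 -0.12 -1.96] 0.0 0.0
60 end [ 0.5089 -0.1639  0.289 ] [ 0.02  0.12 -0.89  0.51 -0.04 -2.11] 0.2 0.1
60 hi [ 0.4139 -0.1139  0.452 ] [ 0.25 -0.27 -0.7   0.23 -0.65 -2.  ] 0.0 0.0
65 pre [ 0.456  -0.1642  0.3101] [ 0.08  0.02 -0.79  0.13 -0.33 -1.79] 0.0 0.0
65 mid [ 0.501  -0.1642  0.3081] [ 0.07  0.1  -0.7   0.12 -0.34 -1.77] 0.0 0.0
65 end [ 0.521  -0.1642  0.2971] [ 0.06  0.14 -0.68  0.12 -0.31 -1.77] 0.0 0.0
65 hi [ 0.426  -0.1142  0.4601] [ 0.24 -0.23 -0.6   0.16 -0.78 -1.92] 0.0 0.0
70 pre [ 0.4688 -0.1646  0.317 ] [ 0.07  0.05 -0.69  0.07 -0.48 -1.72] 0.0 0.0
70 mid [ 0.5138 -0.1646  0.315 ] [ 0.06  0.13 -0.61  0.06 -0.49 -1.71] 0.0 0.0
70 end [ 0.5338 -0.1646  0.304 ] [ 0.06  0.17 -0.58  0.07 -0.47 -1.71] 0.0 0.0
70 hi [ 0.4388 -0.1146  0.467 ] [ 0.22 -0.18 -0.51  0.11 -0.9  -1.87] 0.0 0.0
```

Run:
```python
from h import *
R1=Rt(65,PSI,True)
st=plan([.426,-.114,.46],R1,14); print()
plan([.456,-.164,.310],R1,5,st)
```

```text
[0.82, -0.8, 6.38, 8.6, 10.3, 4.5]
[0.82, -0.8, 6.38, 9.7, 9.3, 4.2]
[0.82, -0.8, 6.38, 10.8, 8.2, 3.9]
[0.82, -0.8, 6.38, 11.7, 7.0, 3.7]
[0.82, -0.8, 6.38, 12.5, 5.7, 3.4]
[0.82, -0.8, 6.38, 13.1, 4.4, 3.2]
[0.82, -0.8, 6.38, 13.5, 2.9, 2.9]
[0.82, -0.8, 6.38, 13.8, 1.5, 2.7]
[0.82, -0.8, 6.38, 13.9, -0.1, 2.5]
[0.82, -0.8, 6.38, 13.9, -1.6, 2.3]
[0.82, -0.8, 6.38, 13.6, -3.1, 2.2]
[0.82, -0.8, 6.38, 13.2, -4.5, 2.0]
[0.82, -0.8, 6.38, 12.7, -5.9, 1.9]
[0.82, -0.8, 6.38, 12.0, -7.3, 1.8]

[0.0, 0.0, 0.0, 7.0, -9.8, 29.8]
[0.0, 0.0, 0.0, 7.0, -9.8, 29.8]
[0.0, 0.0, 0.0, 7.0, -9.8, 29.8]
[0.0, 0.0, 0.0, 7.0, -9.8, 29.8]
[0.0, 0.0, 0.0, 7.0, -9.8, 29.8]
```

Call:
{"method": "apply_moves", "body": {
  "series": [
    [[0.8,-0.8,6.4,8.5,10.5,4.5,-1],[0.8,-0.8,6.4,9.5,9.5,4,-1],[0.8,-0.8,6.4,11,8,4,-1],[0.8,-0.8,6.4,11.5,7,3.5,-1],[0.8,-0.8,6.4,12.5,5.5,3.5,-1],[0.8,-0.8,6.4,13,4.5,3,-1],[0.8,-0.8,6.4,13.5,3,3,-1],[0.8,-0.8,6.4,14,1.5,2.5,-1],[0.8,-0.8,6.4,14,0,2.5,-1],[0.8,-0.8,6.4,14,-1.5,2.5,-1]]
  ]
}}

```text
time_s: 12.4
tool_pos: [0.4625, -0.0808, 0.4819]
eef_rot: [-3.021, 0.345, -2.699]
contact_force: [-0.8, 0.6, 0.2]
gripper_width: 0.0003
finger_force: 0.0
```

Call:
{"method": "apply_moves", "body": {
  "series": [
    [[0.8,-0.8,6.4,13.5,-3,2,-1],[0.8,-0.8,6.4,13,-4.5,2,-1],[0.8,-0.8,6.4,12.5,-6,2,-1],[0.8,-0.8,6.4,12,-7.5,2,-1],[0,0,0,0,0,0,-1]]
  ]
}}

```text
time_s: 12.82
tool_pos: [0.423, -0.1145, 0.4558]
eef_rot: [3.135, 0.426, 3.103]
contact_force: [-1.0, 0.3, -0.7]
gripper_width: 0.0007
finger_force: 0.0
```

Run:
```python
from h import *
p,R,s=pose();print(p,s['joints'],s['eef_rot'],s['contact_force'],s['time_s'],s['gripper_width'])
a=snap('wrist');save(a,'w3.png')
w=pinpoint('wrist','stay_knob');rw=[ray('wrist',x['centre']) for x in w]
snap('scene');c=pinpoint('scene','stay_knob');snap('side');d=pinpoint('side','stay_knob')
print([(x['centre'],x['p']) for x in w[:2]],c[:1],d[:1],proj('wrist',np.array([.572,-.16,.167])))
print('sc+side',tri([ray('scene',c[0]['centre']),ray('side',d[0]['centre'])]) if c and d else 0)
if w: print('w+scene',tri([rw[0],ray('scene',c[0]['centre'])]) if c else 0,'w+side',tri([rw[0],ray('side',d[0]['centre'])]) if d else 0)
plan([.456,-.164,.310],Rt(65,PSI,True),5)
```

```text
[ 0.423  -0.1145  0.4558] [ 0.2375 -0.2286 -0.6125  0.1512 -0.7795 -1.9306] [3.1348 0.4257 3.1035] [-1.0342  0.266  -0.7105] 12.8167 0.0007188804253905937
[([281.4, 202.5], 0.97)] [{'centre': [243.5, 188.8], 'p': 0.58}] [{'centre': [326.4, 143.7], 'p': 0.85}] [282.3025 201.4347]
sc+side [ 0.5715 -0.17    0.1666]
w+scene [ 0.574  -0.165   0.1658] w+side [ 0.5654 -0.1601  0.1754]
[0.03, -0.1, -0.03, 6.6, -10.1, 29.5]
[0.03, -0.1, -0.03, 6.6, -10.1, 29.5]
[0.03, -0.1, -0.03, 6.7, -10.1, 29.5]
[0.03, -0.1, -0.03, 6.7, -10.0, 29.5]
[0.03, -0.1, -0.03, 6.8, -10.0, 29.5]
```

View pics/w3.png

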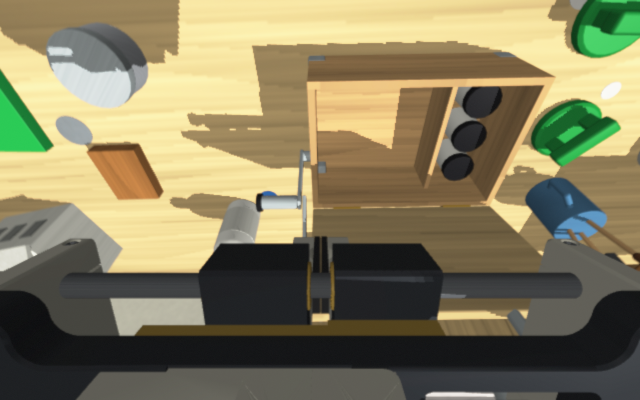

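Call:
{"method": "apply_moves", "body": {
  "series": [
    [[0,0,0,6.5,-10,29.5,-1],[0,0,0,6.5,-10,29.5,-1],[0,0,0,6.5,-10,29.5,-1],[0,0,0,7,-10,29.5,-1],[0,0,0,7,-10,29.5,-1],[0,0,0,0,0,0,-1]]
  ]
}}

```text
time_s: 13.62
tool_pos: [0.454, -0.1646, 0.3038]
eef_rot: [3.138, 0.418, 3.111]
contact_force: [-0.1, 0.2, -0.5]
gripper_width: 0.0005
finger_force: 0.0
```

Run:
```python
from h import *
p,R,s=pose();print(p,s['joints'],s['eef_rot'],s['contact_force'],s['time_s'],'tips',p+R[:,2]*.178)
w=[-.0075]
print('world +x,+y,-z in tool:',R.T@[1,0,0],R.T@[0,0,-1])
# push: 26mm to contact then arc
f=np.array([np.cos(PSI),np.sin(PSI),0])
a=np.linspace(np.arctan2(.011,.082),np.arctan2(.046,.069),7)+0
D=[.083e3*(f*(np.sin(y)-np.sin(x))+np.array([0,0,np.cos(y)-np.cos(x)])) for x,y in zip(a[:-1],a[1:])]
for d in D: print(np.round(d,1),np.round(R.T@d,1))
```

```text
[ 0.454  -0.1646  0.3038] [ 0.0757  0.0288 -0.7584  0.1095 -0.3689 -1.7703] [3.1378 0.4184 3.1108] [-0.1488  0.2298 -0.4639] 13.6167 tips [ 0.5263 -0.1662  0.1412]
world +x,+y,-z in tool: [-0.9133  0.0292  0.4062] [ 0.4063 -0.0035  0.9137]
[ 6.2 -0.2 -1.1] [-5.2  0.   3.5]
[ 6.1 -0.2 -1.5] [-4.9  0.   3.9]
[ 6.  -0.1 -2. ] [-4.6  0.   4.2]
[ 5.8 -0.1 -2.4] [-4.3  0.   4.6]
[ 5.6 -0.1 -2.9] [-3.9  0.   4.9]
[ 5.4 -0.1 -3.3] [-3.6  0.   5.2]
```

Call:
{"method": "apply_moves", "body": {
  "series": [
    [[0,0,0,-7.3,0.2,3.2,-1],[0,0,0,-7.3,0.2,3.2,-1],[0,0,0,-7.3,0.2,3.2,-1],[0,0,0,-5,0,3.5,-1],[0,0,0,-5,0,4,-1],[0,0,0,-4.6,0,4.2,-1]]
  ]
}}

```text
time_s: 14.12
tool_pos: [0.4974, -0.1641, 0.306]
eef_rot: [3.137, 0.429, 3.112]
contact_force: [-1.8, -0.3, -0.6]
gripper_width: 0.0002
finger_force: 0.7
```

```bash
cat > kn.py <<'E'
from h import *
p,R,s=pose();print(p,s['contact_force'],s['time_s'],'tips',p+R[:,2]*.178)
snap('scene');c=pinpoint('scene','stay_knob');e=pinpoint('scene','lid_handle');snap('side');d=pinpoint('side','stay_knob');h=pinpoint('side','lid_handle')
print(c[:1],d[:1],e[:1],h[:1]);
if c and d: print('knob',tri([ray('scene',c[0]['centre']),ray('side',d[0]['centre'])]))
if e and h: print('bar',tri([ray('scene',e[0]['centre']),ray('side',h[0]['centre'])]))
E
python3 kn.py
```

```text
[ 0.4974 -0.1641  0.306 ] [-1.7566 -0.3364 -0.5886] 14.1167 tips [ 0.5714 -0.1655  0.1441]
[{'centre': [245.4, 194.8], 'p': 0.58}] [{'centre': [322.3, 142.9], 'p': 0.73}] [{'centre': [307.2, 148.1], 'p': 0.67}] [{'centre': [287.3, 122.4], 'p': 0.58}]
knob [ 0.5858 -0.165   0.1648]
bar [ 0.6074 -0.0005  0.3222]
```

Call:
{"method": "apply_moves", "body": {
  "series": [
    [[0,0,0,-4.3,0,5,-1],[0,0,0,-4,0,5.5,-1],[0,0,0,-3.6,0,5.5,-1],[0,0,0,-3.6,0,5.5,-1],[0,0,0,0,0,0,-1]]
  ]
}}

```text
time_s: 14.83
tool_pos: [0.5199, -0.1651, 0.2905]
eef_rot: [3.138, 0.425, 3.111]
contact_force: [-1.5, 0.5, -2.9]
gripper_width: 0.0001
finger_force: 1.6
```

```bash
python3 kn.py
```

```text
[ 0.5199 -0.1651  0.2905] [-1.5339  0.5072 -2.9121] 14.8333 tips [ 0.5932 -0.1666  0.1283]
[{'centre': [243.2, 202.4], 'p': 0.73}] [{'centre': [315.4, 143.3], 'p': 0.58}] [{'centre': [310.6, 148.1], 'p': 0.71}] [{'centre': [289.4, 123.6], 'p': 0.65}]
knob [ 0.6079 -0.1655  0.1589]
bar [0.6009 0.0043 0.3204]
```

Call:
{"method": "apply_moves", "body": {
  "series": [
    [[0,0,0,-3,0,4,-1],[0,0,0,-3,0,3,-1],[0,0,0,0,0,0,-1]]
  ]
}}

```text
time_s: 15.38
tool_pos: [0.5239, -0.1653, 0.2859]
eef_rot: [3.137, 0.417, 3.11]
contact_force: [-21.8, 8.7, 5.7]
gripper_width: 0.0004
finger_force: 14.8
```

```bash
python3 kn.py
```

```text
[ 0.5239 -0.1653  0.2859] [-21.7997   8.657    5.7354] 15.3833 tips [ 0.596  -0.1668  0.1231]
[{'centre': [243.0, 200.2], 'p': 0.71}] [{'centre': [314.3, 144.2], 'p': 0.58}] [{'centre': [308.2, 148.2], 'p': 0.85}] [{'centre': [287.3, 122.7], 'p': 0.76}]
knob [ 0.6075 -0.163   0.1612]
bar [0.6068 0.0013 0.3221]
```

Call:
{"method": "apply_moves", "body": {
  "series": [
    [[0,0,0,5,0,-2,-1],[0,0,0,14,-0.5,-6,-1],[0,0,0,18,-0.5,-8,-1],[0,0,0,18,-0.5,-8,-1],[0,0,0,-8,0,-30,-1],[0,0,0,-12,0,-30,-1],[0,0,0,-12,0,-30,-0.4],[0,0,0,-12,0,-30,-0.2],[0,0,0,-12,0,-30,0],[0,0,0,0,0,0,0]]
  ]
}}

```text
time_s: 16.52
tool_pos: [0.4584, -0.1655, 0.4559]
eef_rot: [3.139, 0.443, 3.113]
contact_force: [1.8, 0.4, 0.8]
gripper_width: 0.022
finger_force: 0.0
```

```bash
python3 kn.py
python3 - <<'E'
from h import *
from kin import *
s0=pose()
c=pinpoint('scene','baren_grip');d=pinpoint('side','baren_grip')
print([np.round(x['centre'],1) for x in c],[np.round(x['centre'],1) for x in d])
for a in c:
  for b in d:
    X=tri([ray('scene',a['centre']),ray('side',b['centre'])])
    if np.linalg.norm(X[:2]-[.48,.38])<.04: print(X)
R1=Rt(90,.124,True);T=np.array([.482,.380,.30])
q,e,w=ik(T,R1,np.array(s0[2]['joints']));print('ik',q.round(2),e,w)
st=plan([.45,.0,.45],Rt(80,.05,True),6); print(); plan(T,R1,14,st)
E
```

```text
[ 0.4584 -0.1655  0.4559] [1.7788 0.3886 0.8061] 16.5167 tips [ 0.5346 -0.1672  0.2951]
[{'centre': [244.9, 201.0], 'p': 0.54}] [{'centre': [315.4, 147.7], 'p': 0.61}] [{'centre': [308.6, 147.1], 'p': 0.78}] [{'centre': [286.1, 123.0], 'p': 0.76}]
knob [ 0.602  -0.1602  0.1526]
bar [0.6077 0.0035 0.3238]
[array([457.5, 211.9]), array([419.1, 233.1]), array([434.4, 179.1]), array([405.5, 196.6]), array([490.7, 261.4])] [array([269.4, 320. ]), array([280. , 189.9]), array([317.5, 283.9]), array([335.3, 322.3]), array([251.8, 272.7])]
[0.4806 0.381  0.0394]
[0.5081 0.3625 0.0316]
[ 0.4476  0.3933 -0.0435]
ik [ 0.99  0.34 -0.28 -0.   -0.94 -2.43] 2.7215939517978897e-05 7.000949222399207e-06
[-0.19, 2.4, -0.73, 1.5, 27.5, -1.3]
[-0.19, 2.4, -0.73, 1.2, 27.5, -1.2]
[-0.19, 2.4, -0.73, 0.9, 27.5, -1.0]
[-0.19, 2.4, -0.73, 0.6, 27.6, -0.9]
[-0.19, 2.4, -0.73, 0.3, 27.6, -0.8]
[-0.19, 2.4, -0.73, -0.0, 27.6, -0.7]

[-0.03, 0.71, -0.3, -1.7, 27.0, 11.2]
[-0.03, 0.71, -0.3, -2.0, 27.0, 11.2]
[-0.03, 0.71, -0.3, -2.3, 27.0, 11.2]
[-0.03, 0.71, -0.3, -2.6, 26.9, 11.1]
[-0.03, 0.71, -0.3, -2.8, 26.9, 11.1]
[-0.03, 0.71, -0.3, -3.1, 26.9, 11.1]
[-0.03, 0.71, -0.3, -3.4, 26.9, 11.1]
[-0.03, 0.71, -0.3, -3.7, 26.9, 11.0]
[-0.03, 0.71, -0.3, -4.0, 26.8, 11.0]
[-0.03, 0.71, -0.3, -4.2, 26.8, 11.0]
[-0.03, 0.71, -0.3, -4.5, 26.8, 10.9]
[-0.03, 0.71, -0.3, -4.8, 26.7, 10.9]
[-0.03, 0.71, -0.3, -5.1, 26.7, 10.8]
[-0.03, 0.71, -0.3, -5.4, 26.7, 10.8]
```

Call:
{"method": "apply_moves", "body": {
  "series": [
    [[0,2.4,-0.7,1.5,27.5,-1,0],[0,2.4,-0.7,1,27.5,-1,0],[0,2.4,-0.7,1,27.5,-1,0],[0,2.4,-0.7,0.5,27.5,-1,0],[0,2.4,-0.7,0.5,27.5,-1,0],[0,2.4,-0.7,0,27.5,-0.5,0],[0,0.7,-0.3,-2,27,11,0],[0,0.7,-0.3,-2,27,11,0],[0,0.7,-0.3,-2.5,27,11,0],[0,0.7,-0.3,-2.5,27,11,0]]
  ]
}}

```text
time_s: 17.75
tool_pos: [0.4611, 0.109, 0.4043]
eef_rot: [-3.12, 0.125, -3.076]
contact_force: [-0.1, 0.1, 0.1]
gripper_width: 0.0438
finger_force: 0.0
```

Call:
{"method": "apply_moves", "body": {
  "series": [
    [[0,0.7,-0.3,-3,27,11,0.15],[0,0.7,-0.3,-3,27,11,0.15],[0,0.7,-0.3,-3.5,27,11,0.15],[0,0.7,-0.3,-3.5,27,11,0.15],[0,0.7,-0.3,-4,27,11,0.15],[0,0.7,-0.3,-4,27,11,0.15],[0,0.7,-0.3,-4.5,27,11,0.15],[0,0.7,-0.3,-5,27,11,0.15],[0,0.7,-0.3,-5,27,11,0.15],[0,0.7,-0.3,-5,27,11,0.15]]
  ]
}}

```text
time_s: 18.58
tool_pos: [0.4864, 0.3796, 0.2904]
eef_rot: [-3.116, 0.002, -3.027]
contact_force: [0.6, 0.1, 0.6]
gripper_width: 0.0506
finger_force: 0.0
```

Run:
```python
from h import *
p,R,s=pose();print(p,s['eef_rot'],s['time_s'],s['gripper_width'])
a=snap('wrist');save(a,'w4.png')
w=pinpoint('wrist','baren_grip')
for x in w: print(x['centre'],x['p'],onz('wrist',x['centre'],.045))
print('tip line at z .045',p+R[:,2]*(.045-p[2])/R[2,2],'proj',proj('wrist',np.array([.482,.381,.045])))
# handle orientation by brown colour
hsv=cv2.cvtColor(a,cv2.COLOR_RGB2HSV)
m=((hsv[...,0]<16)&(hsv[...,1]>110)&(hsv[...,2]>60)&(hsv[...,2]<200)).astype(np.uint8)
n,l,st,ce=cv2.connectedComponentsWithStats(m)
for i in np.argsort(-st[1:,4])[:4]+1:
    pts=np.argwhere(l==i)[:,::-1].astype(np.float32);print(st[i],ce[i],cv2.minAreaRect(pts))
```

```text
[0.4864 0.3796 0.2904] [-3.116   0.0017 -3.0268] 18.5833 0.05062408705767371
[166.1, 128.4] 0.9 [0.4314 0.2459 0.045 ]
[331.9, 204.6] 0.86 [0.4771 0.3824 0.045 ]
[289.6, 15.1] 0.78 [0.3442 0.3356 0.045 ]
tip line at z .045 [0.4875 0.3734 0.045 ] proj [329.4461 209.8914]
[ 316  158   40   94 2634] [335.9108 201.497 ] ((335.7232360839844, 204.583251953125), (93.21649169921875, 32.91873550415039), 83.8844985961914)
[ 36 170   2   2   2] [ 36.5 170.5] ((36.5, 170.5), (1.4142135381698608, 0.0), -135.0)
[ 51 153   1   1   1] [ 51. 153.] ((51.0, 153.0), (0.0, 0.0), 0.0)
[ 46 153   1   1   1] [ 46. 153.] ((46.0, 153.0), (0.0, 0.0), 0.0)
```

View pics/w4.png

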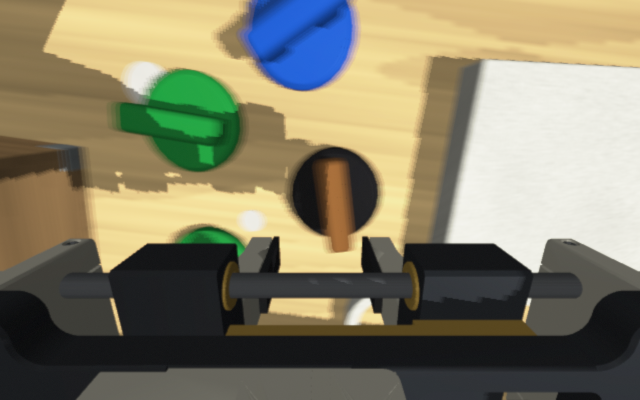

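Run:
```python
from h import *
p,R,s=pose()
a,b=onz('wrist',(329,160),.056),onz('wrist',(341,250),.056)
d=a-b;yaw=np.arctan2(-d[1],-d[0]);print(a,b,np.linalg.norm(d),'mid',(a+b)/2,'yaw',yaw, onz('wrist',(335.5,204),.056))
# box top height guess: scene corner vs wrist corner
print('box corner',tri([ray('scene',(486,184)),ray('wrist',(480,60))]))
m=(a+b)/2; R1=Rt(90,yaw,True)
G=np.array([m[0],m[1],.054]);T=G-R1[:,2]*.159;print(T)
plan(T+[0,0,.06],R1,3);print();print('then down 60')
```

```text
[0.4389 0.3751 0.056 ] [0.5121 0.3945 0.056 ] 0.07571646583830782 mid [0.4755 0.3848 0.056 ] yaw 0.25854377929836725 [0.4728 0.3846 0.056 ]
box corner [0.3542 0.4805 0.033 ]
[0.4755 0.3848 0.213 ]
[-0.52, -0.04, -2.71, 3.5, 1.7, 5.1]
[-0.52, -0.04, -2.71, 3.4, 1.9, 5.1]
[-0.52, -0.04, -2.71, 3.3, 2.0, 5.1]

then down 60
```

Call:
{"method": "apply_moves", "body": {
  "series": [
    [[-0.5,0,-2,2.5,1.5,5,0.15],[-0.5,0,-2,2,1.5,5,0.15],[-0.5,0,-2,2,1.5,5,0.15],[0,0,0,0,0,0,0.15]]
  ]
}}

```text
time_s: 19.02
tool_pos: [0.4788, 0.381, 0.2754]
eef_rot: [3.141, -0.0, -2.921]
contact_force: [0.1, -0.1, 0.5]
gripper_width: 0.0506
finger_force: 0.0
```

Run:
```python
from h import *
p,R,s=pose();print(p,s['eef_rot'])
a=snap('wrist');hsv=cv2.cvtColor(a,cv2.COLOR_RGB2HSV)
save(cv2.resize(a[120:260,230:440],None,fx=3,fy=3),'w5.png')
m=((hsv[...,0]<16)&(hsv[...,1]>110)&(hsv[...,2]>110)&(hsv[...,2]<220)).astype(np.uint8)
n,l,st,ce=cv2.connectedComponentsWithStats(m);i=1+np.argmax(st[1:,4]);print(st[i],ce[i])
for r in range(st[i][1],st[i][1]+st[i][3],15):
    c=np.where(l[r]==i)[0]
    if len(c): print(r,c.min(),c.max(),onz('wrist',(c.min(),r),.056)[:2],onz('wrist',(c.max(),r),.056)[:2])
print(pinpoint('wrist','baren_grip')[:3]); print('tip centre at z .056',p+R[:,2]*(.056-p[2])/R[2,2])
```

```text
[0.4788 0.381  0.2754] [ 3.1413 -0.0001 -2.9211]
[ 309  223   26   47 1026] [320.8002 247.8713]
223 309 312 [0.4796 0.3715] [0.4791 0.3738]
238 309 333 [0.4918 0.3741] [0.4877 0.3923]
253 310 333 [0.5042 0.3775] [0.5003 0.3952]
268 311 332 [0.5171 0.3811] [0.5135 0.3975]
[{'centre': [298.4, 18.0], 'p': 0.98}, {'centre': [321.4, 219.5], 'p': 0.9}, {'centre': [151.8, 118.9], 'p': 0.83}]
tip centre at z .056 [0.4788 0.381  0.056 ]
```

View pics/w5.png

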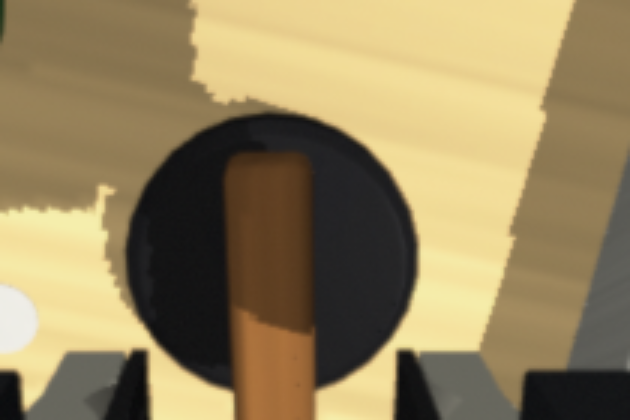

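Call:
{"method": "apply_moves", "body": {
  "series": [
    [[0,0,0,0,0,18,0.15],[0,0,0,0,0,18,0.15],[0,0,0,0,0,16,0.15],[0,0,0,0,0,8,0.15],[0,0,0,0,0,2,0.15],[0,0,0,0,0,0,-0.9],[0,0,0,0,0,0,-0.9],[0,0,0,0,0,0,-0.9],[0,0,0,0,0,0,-0.9],[0,0,0,0,0,0,-0.9]]
  ],
  "grip_force": 25
}}

```text
time_s: 19.95
tool_pos: [0.4795, 0.3817, 0.2158]
eef_rot: [3.139, 0.003, -2.922]
contact_force: [0.7, -1.8, 2.1]
gripper_width: 0.0226
finger_force: 0.7
```

Call:
{"method": "apply_moves", "body": {
  "series": [
    [[0,0,0,0,0,-10,-0.9],[0,0,0,0,0,-25,-0.9],[0,0,0,0,0,-35,-0.9],[0,0,0,0,0,-35,-0.9],[0,0,0,0,0,-35,-0.9],[0,0,0,0,0,-30,-0.9],[0,0,0,0,0,0,-0.9]]
  ]
}}

```text
time_s: 20.53
tool_pos: [0.4801, 0.3819, 0.3933]
eef_rot: [3.134, 0.011, -2.921]
contact_force: [0.5, 1.3, -0.2]
gripper_width: 0.0219
finger_force: 24.9
```

Run:
```python
from h import *; from kin import *
p,R,s=pose();print(p,s['eef_rot'],s['time_s'],s['gripper_width'],s['contact_force'],s['joints'])
f=np.array([np.cos(PSI),np.sin(PSI),0]);l=np.array([-f[1],f[0],0])
T=np.array([.55,.004,0])+f*-.012+l*-.03;R1=Rt(90,PSI,True)
for z in (.40,.23): print(T+[0,0,z],ik(T+[0,0,z],R1,np.array(s['joints']))[0].round(2))
st=plan([T[0]-.04,T[1],.42],R1,13); print(); plan([*T[:2],.30],R1,5,st)
```

```text
[0.4801 0.3819 0.3933] [ 3.134   0.0114 -2.9215] 20.5333 0.021877391686610865 [ 0.5134  1.3073 -0.1856] [ 0.9908  0.2615 -0.1541  0.0027 -1.1417 -2.3426]
[ 0.5373 -0.0257  0.4   ] [ 0.32  0.14 -0.3   0.   -1.13 -1.91]
[ 0.5373 -0.0257  0.23  ] [ 0.32  0.32 -0.54  0.   -0.71 -1.91]
[0.04, 0.05, 1.08, 5.5, -30.9, -2.4]
[0.04, 0.05, 1.08, 5.0, -31.0, -2.3]
[0.04, 0.05, 1.08, 4.4, -31.1, -2.3]
[0.04, 0.05, 1.08, 3.8, -31.1, -2.3]
[0.04, 0.05, 1.08, 3.2, -31.2, -2.3]
[0.04, 0.05, 1.08, 2.6, -31.3, -2.2]
[0.04, 0.05, 1.08, 2.0, -31.3, -2.2]
[0.04, 0.05, 1.08, 1.4, -31.3, -2.2]
[0.04, 0.05, 1.08, 0.8, -31.4, -2.2]
[0.04, 0.05, 1.08, 0.3, -31.4, -2.1]
[0.04, 0.05, 1.08, -0.3, -31.4, -2.1]
[0.04, 0.05, 1.08, -0.9, -31.4, -2.1]
[0.04, 0.05, 1.08, -1.5, -31.3, -2.1]

[0.0, 0.0, 0.0, -8.0, 0.2, 24.0]
[0.0, 0.0, 0.0, -8.0, 0.2, 24.0]
[0.0, 0.0, 0.0, -8.0, 0.2, 24.0]
[0.0, 0.0, 0.0, -8.0, 0.2, 24.0]
[0.0, 0.0, 0.0, -8.0, 0.2, 24.0]
```

Call:
{"method": "apply_moves", "body": {
  "series": [
    [[0,0,1.1,5.5,-31,-2.5,-0.9],[0,0,1.1,5,-31,-2.5,-0.9],[0,0,1.1,4.5,-31,-2.5,-0.9],[0,0,1.1,4,-31,-2.5,-0.9],[0,0,1.1,3,-31,-2.5,-0.9],[0,0,1.1,2.5,-31.5,-2,-0.9],[0,0,1.1,2,-31.5,-2,-0.9],[0,0,1.1,1.5,-31.5,-2,-0.9],[0,0,1.1,1,-31.5,-2,-0.9],[0,0,1.1,0.5,-31.5,-2,-0.9]]
  ]
}}

```text
time_s: 21.37
tool_pos: [0.4905, 0.0655, 0.4076]
eef_rot: [3.139, 0.002, -3.115]
contact_force: [0.8, -0.6, -2.2]
gripper_width: 0.0222
finger_force: 24.9
```

Call:
{"method": "apply_moves", "body": {
  "series": [
    [[0,0,1.1,0,-31.5,-2,-0.9],[0,0,1.1,-1,-31.5,-2,-0.9],[0,0,1,-1.5,-31.5,-2,-0.9],[0,0,0,-8,0,20,-0.9],[0,0,0,-8,0,25,-0.9],[0,0,0,-8,0,25,-0.9],[0,0,0,-8,0,25,-0.9],[0,0,0,-8,0,15,-0.9],[0,0,0,0,0,0,-0.9]]
  ]
}}

```text
time_s: 22.12
tool_pos: [0.5343, -0.0286, 0.2997]
eef_rot: [3.141, -0.004, 3.112]
contact_force: [-0.0, 0.6, -2.3]
gripper_width: 0.0217
finger_force: 24.9
```

Run:
```python
from h import *
p,R,s=pose();print(p,s['eef_rot'],s['time_s'],s['gripper_width'],s['contact_force'])
f=np.array([np.cos(PSI),np.sin(PSI),0]);l=np.array([-f[1],f[0],0]);d=p-[.55,.004,0];print('case frame',d@f,d@l)
a=snap('scene');b=snap('side')
save(np.hstack([cv2.resize(a[110:270,220:400],None,fx=2.2,fy=2.2),cv2.resize(b[90:250,210:390],None,fx=2.2,fy=2.2)]),'pl.png')
R1=Rt(90,PSI,True);plan([.5373,-.0257,p[2]],R1,2)
```

```text
[ 0.5343 -0.0286  0.2997] [ 3.1408 -0.0037  3.112 ] 22.1167 0.02165992485754939 [-0.0285  0.6021 -2.314 ]
case frame -0.01489570538088561 -0.03299010807155899
[0.04, 0.01, -0.11, -1.4, 1.4, 1.6]
[0.04, 0.01, -0.11, -1.4, 1.4, 1.6]
```

View pics/pl.png

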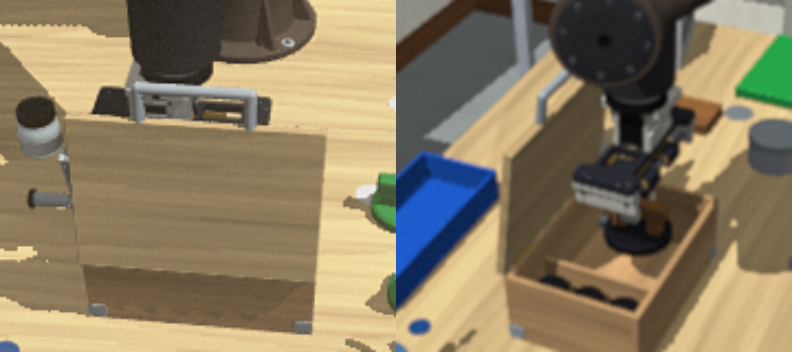

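Call:
{"method": "apply_moves", "body": {
  "series": [
    [[0,0,0,-1,0,18,-0.9],[0,0,0,-1,0,18,-0.9],[0,0,0,0,0,16,-0.9],[0,0,0,0,0,12,-0.9],[0,0,0,0,0,5,-0.9],[0,0,0,0,0,2,-0.9],[0,0,0,0,0,0,-0.9],[0,0,0,0,0,0,-0.9]]
  ]
}}

```text
time_s: 22.88
tool_pos: [0.5371, -0.0281, 0.2331]
eef_rot: [3.139, 0.003, 3.113]
contact_force: [0.3, 0.1, -2.1]
gripper_width: 0.0218
finger_force: 24.9
```

Call:
{"method": "apply_moves", "body": {
  "series": [
    [[0,0,0,0,0,1,-0.9],[0,0,0,0,0,1,-0.9],[0,0,0,0,0,0,-0.9]]
  ]
}}

```text
time_s: 23.13
tool_pos: [0.5368, -0.0282, 0.2302]
eef_rot: [3.139, 0.002, 3.113]
contact_force: [0.1, -0.1, -2.1]
gripper_width: 0.0217
finger_force: 24.9
```

Call:
{"method": "apply_moves", "body": {
  "series": [
    [[0,0,0,0,0,2,-0.9],[0,0,0,0,0,1.5,-0.9],[0,0,0,0,0,0,-0.9]]
  ]
}}

```text
time_s: 23.38
tool_pos: [0.5366, -0.0283, 0.2259]
eef_rot: [3.14, 0.001, 3.113]
contact_force: [-0.6, -0.3, -2.7]
gripper_width: 0.022
finger_force: 24.9
```

Call:
{"method": "apply_moves", "body": {
  "series": [
    [[0,0,0,0,0,1,-0.9],[0,0,0,0,0,1,-0.9],[0,0,0,0,0,0,-0.9]]
  ]
}}

```text
time_s: 23.63
tool_pos: [0.5367, -0.0283, 0.2241]
eef_rot: [3.14, 0.001, 3.113]
contact_force: [0.1, -1.0, -1.4]
gripper_width: 0.0216
finger_force: 24.9
```

Call:
{"method": "apply_moves", "body": {
  "series": [
    [[0,0,0,0,0,1,-0.9],[0,0,0,0,0,0,-0.9]]
  ]
}}

```text
time_s: 23.8
tool_pos: [0.5368, -0.0282, 0.2238]
eef_rot: [3.14, 0.002, 3.113]
contact_force: [-2.6, 1.1, 4.5]
gripper_width: 0.0216
finger_force: 24.9
```

Call:
{"method": "apply_moves", "body": {
  "series": [
    [[0,0,0,0,0,1,-0.9],[0,0,0,0,0,0,-0.9]]
  ]
}}

```text
time_s: 23.97
tool_pos: [0.5368, -0.0282, 0.2237]
eef_rot: [3.14, 0.002, 3.114]
contact_force: [-5.4, 1.8, 13.9]
gripper_width: 0.0219
finger_force: 24.9
```

Call:
{"method": "apply_moves", "body": {
  "series": [
    [[0,0,0,0,0,-1,-0.9],[0,0,0,0,0,0,-0.15],[0,0,0,0,0,0,-0.15],[0,0,0,0,0,0,-0.15],[0,0,0,0,0,-10,-0.15],[0,0,0,0,0,-25,-0.15],[0,0,0,3,0,-35,-0.15],[0,0,0,5,0,-35,-0.15],[0,0,0,5,0,-35,-0.15],[0,0,0,10,0,-35,-0.15]]
  ]
}}

```text
time_s: 24.8
tool_pos: [0.5133, -0.028, 0.4007]
eef_rot: [3.14, 0.002, 3.113]
contact_force: [0.7, 0.5, -0.1]
gripper_width: 0.0373
finger_force: 0.0
```

Call:
{"method": "apply_moves", "body": {
  "series": [
    [[0,0,0,25,0,-25,-0.15],[0,0,0,25,20,-10,-0.15],[0,0,0,10,20,0,-0.15],[0,0,0,0,20,0,-0.15],[0,0,0,0,0,0,-0.15],[0,0,0,0,0,0,-0.15]]
  ]
}}

```text
time_s: 25.3
tool_pos: [0.4548, 0.0342, 0.4342]
eef_rot: [3.139, 0.003, 3.115]
contact_force: [-0.2, 0.6, 0.7]
gripper_width: 0.0373
finger_force: 0.0
```

```bash
python3 kn.py
python3 - <<'E'
from h import *
a=snap('wrist');b=snap('side');s=snap('scene')
save(np.hstack([cv2.resize(a,None,fx=.65,fy=.65)[:260],cv2.resize(b[80:280,200:440],None,fx=1.3,fy=1.3)]),'end.png')
for t,z in [('tin',0),('ink_jar',0),('lino_block',0),('tape',0)]: print(t,[np.round(x['centre']) for x in pinpoint('scene',t)[:1]])
E
```

```text
[0.4548 0.0342 0.4342] [-0.1698  0.5615  0.702 ] 25.3 tips [0.4553 0.0347 0.2562]
[{'centre': [242.1, 200.7], 'p': 0.58}] [{'centre': [314.4, 147.0], 'p': 0.52}] [{'centre': [306.5, 149.8], 'p': 0.74}] [{'centre': [289.3, 122.6], 'p': 0.69}]
knob [ 0.6056 -0.1646  0.154 ]
bar [ 0.6051 -0.0038  0.3183]
tin [array([186., 200.])]
ink_jar [array([240., 175.])]
lino_block [array([143., 242.])]
tape [array([492., 263.])]
```

View pics/end.png

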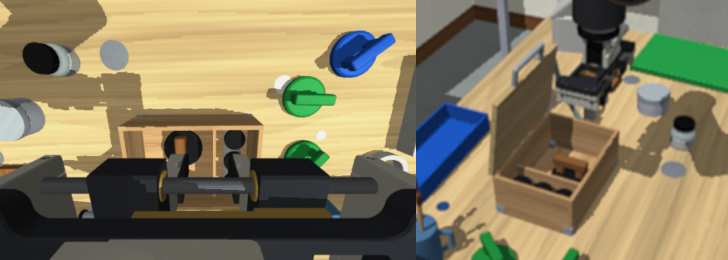

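The picture shows the lid up with the stay locked, and the baren lying flat in the large compartment (wrist view, about (183,148)). The tin, ink jar, lino block and tape are where they were, and the gripper is clear.

```bash
python3 -c "
from cell import job; print(job.finish_job())"
```

```text
the job is handed in; nothing more can be done
None
```

The job is handed in at about 25 s of the 67 s: the lid is up with its stay locked on the stop, the baren is set down flat in the large compartment, and the gripper is clear; the tin, ink jar, lino block and tape measured unmoved, while I did not re-measure the mug and bottle.

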